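# Sort returned gearbox mounts by squeeze

## Task

One of the three returned gearbox mounts on the green mat has perished rubber; they look alike, so squeeze them across their rubber sides between the fingers, with about 10 N and never over 20 N, to feel which one gives. Carry the soft mount, held by its rubber sides, into the red scrap tub, and thread only the firm ones over the two upright pins of the blue stock board, one on each, seated flat on the board. Leave the other things on the bench alone.

Things in the scene. Friction and masses are not known exactly. Their poses are not given: they have to be found in the camera images.
- mount_a_center (a point): gearbox mount, one of three alike: dark block 94 x 46 x 40 mm (x, y, z), 0.3 kg, steel sleeve with 22 mm upright through-bore in the middle, rigid steel ends (+x, -x). The long sides (+y, -y; 84 long, 36 high, 46 apart) are sprung rubber. At 10 N across y the firm ones give under 3 mm in all, the soft one 12 to 17 mm. Site: middle, on the bore axis, 20 mm above the underside, z up
- mount_b_center (a point): gearbox mount, one of three alike: dark block 94 x 46 x 40 mm (x, y, z), 0.3 kg, steel sleeve with 22 mm upright through-bore in the middle, rigid steel ends (+x, -x). The long sides (+y, -y; 84 long, 36 high, 46 apart) are sprung rubber. At 10 N across y the firm ones give under 3 mm in all, the soft one 12 to 17 mm. Site: middle, on the bore axis, 20 mm above the underside, z up
- mount_c_center (a point): gearbox mount, one of three alike: dark block 94 x 46 x 40 mm (x, y, z), 0.3 kg, steel sleeve with 22 mm upright through-bore in the middle, rigid steel ends (+x, -x). The long sides (+y, -y; 84 long, 36 high, 46 apart) are sprung rubber. At 10 N across y the firm ones give under 3 mm in all, the soft one 12 to 17 mm. Site: middle, on the bore axis, 20 mm above the underside, z up
- mount_a_left (a point): middle of the outer face of mount_a's rubber cheek on its +y side, 23 mm from the mount's middle at rest; it moves in with the rubber when squeezed
- mount_a_right (a point): middle of the outer face of mount_a's rubber cheek on its -y side, 23 mm from the mount's middle at rest; it moves in with the rubber when squeezed
- mount_b_left (a point): middle of the outer face of mount_b's rubber cheek on its +y side, 23 mm from the mount's middle at rest; it moves in with the rubber when squeezed
- mount_b_right (a point): middle of the outer face of mount_b's rubber cheek on its -y side, 23 mm from the mount's middle at rest; it moves in with the rubber when squeezed
- mount_c_left (a point): middle of the outer face of mount_c's rubber cheek on its +y side, 23 mm from the mount's middle at rest; it moves in with the rubber when squeezed
- mount_c_right (a point): middle of the outer face of mount_c's rubber cheek on its -y side, 23 mm from the mount's middle at rest; it moves in with the rubber when squeezed
- pin_left (a point): foot of a brass pin of the blue stock board, on its axis at the board's top face, 12 mm above the bench; z up, y along the board's long side. Pin 14 mm in diameter, 45 mm tall, its top 11 mm tapering to 6 mm. Board fixed, 110 x 250 x 12 mm (x, y, z); the pins are 130 mm apart along its y, each 65 mm from its middle
- pin_right (a point): foot of the other pin, the same as the first, 130 mm from it along the board's -y
- tub: red open scrap tub, fixed to the bench, 170 x 200 x 50 mm outside (x, y, z), walls 4 mm, inner floor 4 mm above the bench; origin at the centre of its underside, z up
- cross_center (a point): bystander: loose steel universal-joint cross, 60 x 60 x 28 mm, beyond the mat; point at its middle. Leave alone
- carton_center (a point): bystander: loose blue carton, 60 x 90 x 50 mm; point at its middle. Leave alone
- grease_center (a point): bystander: loose yellow can, 66 mm in diameter, 85 mm high; point at its middle. Leave alone
Things that resemble listed ones, but are neither listed nor needed, are in the scene too. Leave any orange or turquoise look-alike of the part that bears mount_a_center alone.

How it is judged:
On the way:
1. the mount that gives (rubber sides pressed to less than 40.5 mm apart) is brought over or into the tub (((distance between mount_a_left and mount_a_right below 0.0405 m and x of mount_a_center in the frame of tub between -0.075 and 0.075 m and y of mount_a_center in the frame of tub between -0.09 and 0.09 m) or (distance between mount_b_left and mount_b_right below 0.0405 m and x of mount_b_center in the frame of tub between -0.075 and 0.075 m and y of mount_b_center in the frame of tub between -0.09 and 0.09 m) or (distance between mount_c_left and mount_c_right below 0.0405 m and x of mount_c_center in the frame of tub between -0.075 and 0.075 m and y of mount_c_center in the frame of tub between -0.09 and 0.09 m))), for 0.2 s.
At the end, for the whole second after the job is handed in: The two firm mounts are on the pins, one on each, bore axis within 9 mm of the pin, upright within 0.1 rad, seated on the board (middle 27 to 36 mm above the bench); the soft one is inside the scrap tub (middle within its walls, under 60 mm above the bench); all released and at rest (((x of mount_a_center in the frame of tub between -0.075 and 0.075 m and y of mount_a_center in the frame of tub between -0.09 and 0.09 m and height (world z) of mount_a_center below 0.06 m and (horizontal distance between mount_b_center and pin_left below 0.009 m or horizontal distance between mount_b_center and pin_right below 0.009 m) and height (world z) of mount_b_center between 0.027 and 0.036 m and angle between each of mount_b_center, mount_c_center's own z axis and vertical below 0.1 rad and (horizontal distance between mount_c_center and pin_left below 0.009 m or horizontal distance between mount_c_center and pin_right below 0.009 m) and height (world z) of mount_c_center between 0.027 and 0.036 m) or (x of mount_b_center in the frame of tub between -0.075 and 0.075 m and y of mount_b_center in the frame of tub between -0.09 and 0.09 m and height (world z) of mount_b_center below 0.06 m and (horizontal distance between mount_a_center and pin_left below 0.009 m or horizontal distance between mount_a_center and pin_right below 0.009 m) and height (world z) of mount_a_center between 0.027 and 0.036 m and angle between each of mount_a_center, mount_c_center's own z axis and vertical below 0.1 rad and (horizontal distance between mount_c_center and pin_left below 0.009 m or horizontal distance between mount_c_center and pin_right below 0.009 m) and height (world z) of mount_c_center between 0.027 and 0.036 m) or (x of mount_c_center in the frame of tub between -0.075 and 0.075 m and y of mount_c_center in the frame of tub between -0.09 and 0.09 m and height (world z) of mount_c_center below 0.06 m and (horizontal distance between mount_a_center and pin_left below 0.009 m or horizontal distance between mount_a_center and pin_right below 0.009 m) and height (world z) of mount_a_center between 0.027 and 0.036 m and angle between each of mount_a_center, mount_b_center's own z axis and vertical below 0.1 rad and (horizontal distance between mount_b_center and pin_left below 0.009 m or horizontal distance between mount_b_center and pin_right below 0.009 m) and height (world z) of mount_b_center between 0.027 and 0.036 m)) and linear speed of each of mount_a, mount_b, mount_c below 0.02 m/s); the robot touches nothing.
It fails at once if the soft mount (rubber sides pressed to less than 40.5 mm apart) is put on a pin: its middle within 20 mm of the pin's axis and under 75 mm above the bench ((distance between mount_a_left and mount_a_right below 0.0405 m and height (world z) of mount_a_center below 0.075 m and (horizontal distance between mount_a_center and pin_left below 0.02 m or horizontal distance between mount_a_center and pin_right below 0.02 m)) or (distance between mount_b_left and mount_b_right below 0.0405 m and height (world z) of mount_b_center below 0.075 m and (horizontal distance between mount_b_center and pin_left below 0.02 m or horizontal distance between mount_b_center and pin_right below 0.02 m)) or (distance between mount_c_left and mount_c_right below 0.0405 m and height (world z) of mount_c_center below 0.075 m and (horizontal distance between mount_c_center and pin_left below 0.02 m or horizontal distance between mount_c_center and pin_right below 0.02 m))).
It fails at once if a mount is squeezed by the fingers with more than about 25 N a side (contact force between the fingers and mount_a above 50 N or contact force between the fingers and mount_b above 50 N or contact force between the fingers and mount_c above 50 N).
It fails at once if a bystander (cross, carton or can) is pushed more than 20 mm (distance of any of cross_center, carton_center, grease_center from where it was at the start of the episode above 0.02 m).
It also fails if it takes over 72 s, if anything falls off the work surface, if the arm or the gripper's body presses on something with over 40 N, if the wrist force passes 120 N, or if a joint passes its speed limit or range.

## Robot

A 6-joint arm with a two-finger parallel gripper is mounted at the origin on the work surface. World frame = base frame: x ahead of the robot, y to its left, z up, the work surface at z = 0. Lengths are in m, angles in rad, forces in N, time in s.
With the tool pointing down it reaches from about 0.35 to 0.775 m from the base axis. Payload 7.3 kg.
Tool frame: the origin (TCP) lies on the centre line of the jaws, within the pads' length; the fingertips stand 11 mm ahead of it and the grasp point (between the pads) lies 8 mm behind it; z points along the fingers, y is the direction in which the jaws open and shut (so a half turn about z gives the same grasp; the last joint's range is limited). The gripper opens to 92 mm and grips with 3 to 60 N. Pads are 19 mm wide; open, the fingers measure 130 mm over their backs; the gripper's body (75 mm by 190 mm) begins 47 mm behind the grasp point.
Start: joints at [-1.335, 0.342, 1.524, -0, 1.275, -0.146], TCP at [0.196, -0.487, 0.203] pointing down, gripper open.
Joint ranges: [-2.53, 2.53], [-0.77, 2.02], [0.04, 2.7], [-1, 4.14], [0.28, 2.66], [-3.11, 3.11]. Speed limits (rad/s): [2.57, 2.57, 3.14, 3.14, 3.14, 3.14].

## Interface

Orientations are given as [roll, pitch, yaw] about the fixed x, y, z axes, in that order (R = Rz(yaw) Ry(pitch) Rx(roll)).
In Python, from cell import robot gives the robot as it stands.
- The arm moves only by the tool jog_arm, never from a script. Its argument "deltas" is one flat list of numbers, 6 for each row, row after row: the shift along the world's x, y, z in units of 0.1 m (1.0 is 0.1 m), then the turn, a rotation vector about the world's x, y, z in units of 90 degrees (1.0 is 90 degrees). A call has 1 to 5 rows; each row is the pose to reach, as a shift and turn from the pose commanded when the call began; what a row does not reach only later rows make up. A row lasts 1/12 s, in which the tool goes at most 41.7 mm and 7.16 degrees, less where a joint would pass 70% of its speed; a pose out of reach is approached as far as the arm can. A call with a number of a shift or a turn outside -1 to 1 is refused whole. A call with a gripper value outside its range is refused whole. "claw" is the opening, from 0 (shut) to 1 (fully open), set as the call begins (left out, the last holds). The fingers move at their own pace and stop on an object; "newtons" is the grip in N (left out, the last holds). Time passes only in rows, so rows that repeat a pose let the fingers close. It gives the time, the measured TCP pose, the force and the opening at its end, in the units of the state.
- robot.observe(): the state, without advancing time (a new reading comes with each control period).
- robot.read_camera(name): name is "scene" or "side" or "wrist"; returns the picture (384x512x3 uint8, red, green, blue); there is no depth.
- robot.camera_params(name): a dict with "fx", "fy", "cx", "cy" (pixels), "R" (3x3) and "t" (3): a world point X has camera coordinates R X + t. Camera axes: x right, y down, z forward; pixel columns grow to the right and rows downward; lengths in m; the calibration is good to about 2 mm. A picture is of the moment at which its call begins: read the wrist's pose just before it. camera_params takes no time and is no camera call; for the wrist camera it gives the pose at the moment of the call.
- robot.hand_in(): hands the job in, once; it reports no verdict.
The state is a dict: "time": time; "qpos": joint angles; "qvel": joint speeds; "joint_efforts": joint torques, N m; "tool_pos": TCP position; "tool_rot": TCP orientation; "contact_force": force on the tool from outside, world axes, zero at the start; "torque": the same for the moment, N m; "opening": finger opening in m.
Only numpy, scipy, OpenCV 4.12 (cv2) and the standard library are available. Lean on these libraries where they do the work, as an engineer would, in place of code of your own. Each camera call takes 0.05 s, during which the arm holds its last target. There are 200 camera calls.

## Working session

There is one attempt and no reset: what is moved stays moved. The work goes in short steps, Python scripts to look and compute and a tool call to move; the robot and the scene stay as the last step left them, time stands still between calls to the robot, and variables do not carry over. Pictures are saved under pics/ and viewed, about 8 in all and at most 12, crops included, and the job is handed in when it is done.

Besides the shell and the picture viewer there is one more tool, called after ">>>" as name(argument=value, ...), one argument or row to a line, values as JSON. jog_arm: Moves the arm, as the interface text tells. Its arguments: {"type":"object","properties":{"deltas":{"type":"array","items":{"type":"number"}},"claw":{"type":"number"},"newtons":{"type":"number"}},"required":["deltas"]}

```bash
mkdir -p pics; ls
cat > h.py <<'E'
import numpy as np, cv2
from cell import robot
def shot(n,f):
    P=robot.camera_params(n); im=np.array(robot.read_camera(n)); cv2.imwrite('pics/'+f,im[:,:,::-1]); np.savez('pics/'+f[:-4]+'.npz',im=im,**{k:np.array(v) for k,v in P.items()}); return im,P
def ray(P,u,v,z):
    d=np.array([(u-P['cx'])/P['fx'],(v-P['cy'])/P['fy'],1.]); R=np.array(P['R']);t=np.array(P['t'])
    o=-R.T@t; w=R.T@d; return o+w*(z-o[2])/w[2]
def proj(P,X):
    c=np.array(P['R'])@np.array(X)+np.array(P['t']); return P['fx']*c[0]/c[2]+P['cx'],P['fy']*c[1]/c[2]+P['cy']
E
python3 - <<'E'
from h import *
a,P=shot('scene','s0.png'); b,Q=shot('side','d0.png')
cv2.imwrite('pics/both.png',np.vstack([a])[:,:,::-1])
for p in(P,Q): print(-np.array(p['R']).T@np.array(p['t']),p['fx'],np.round(p['R'],2).tolist())
s=robot.observe(); print(s['time'],s['tool_pos'],s['tool_rot'],s['opening'],s['contact_force'])
E
```

```text
pics
[1.23256659 0.5395796  0.63783428] 350.1403624744172 [[-0.61, 0.79, -0.02], [0.46, 0.33, -0.83], [-0.65, -0.52, -0.56]]
[0.06406456 0.72006243 0.70833872] 462.1933238395844 [[-0.8, -0.6, 0.02], [-0.36, 0.46, -0.81], [0.48, -0.66, -0.58]]
0.1 [ 0.19553353 -0.48681966  0.20253391] [-3.14028688e+00 -1.74374415e-04  3.81827118e-01] 0.09198120878745797 [-0.05732965  0.11998656 -0.2761877 ]
```

View pics/s0.png

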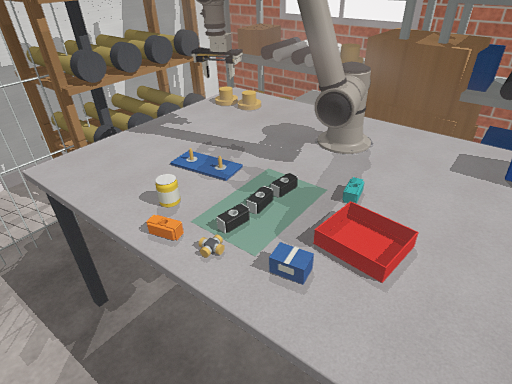

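View pics/d0.png

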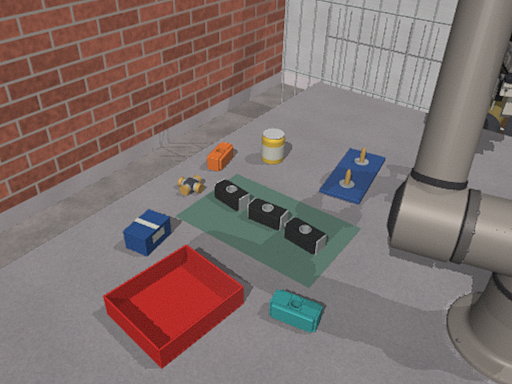

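The scene view shows mounts at about (234,212), (261,194) and (285,179), pins at (192,155) and (220,162), the tub around (365,240), and the can at (167,190). The side view shows the same mounts at (232,188), (268,208) and (306,229), with pins at (363,157) and (348,178).

```bash
cat > m.py <<'E'
from h import *
def load(f):
    d=np.load('pics/'+f+'.npz'); return d['im'],{k:d[k] for k in('fx','fy','cx','cy','R','t')}
E
python3 - <<'E'
from m import *
S,P=load('s0'); D,Q=load('d0')
for nm,im,p,pins,roi in(('scene',S,P,[(192,150),(220,157)],(190,170,320,235)),('side',D,Q,[(363,150),(348,172)],(200,170,345,260))):
    print(nm)
    g=im.max(2); x0,y0,x1,y1=roi
    m=np.zeros(g.shape,np.uint8); m[y0:y1,x0:x1]=(g[y0:y1,x0:x1]<45)*255
    m=cv2.morphologyEx(m,cv2.MORPH_CLOSE,np.ones((3,3)))
    cs,_=cv2.findContours(m,cv2.RETR_EXTERNAL,cv2.CHAIN_APPROX_SIMPLE)
    for c in cs:
        if cv2.contourArea(c)<60: continue
        M=cv2.moments(c); print('dark',cv2.boundingRect(c),cv2.contourArea(c),M['m10']/M['m00'],M['m01']/M['m00'])
    hsv=cv2.cvtColor(im,cv2.COLOR_RGB2HSV)
    r=((hsv[...,0]<8)|(hsv[...,0]>172))&(hsv[...,1]>190)&(hsv[...,2]>60); r=r.astype(np.uint8)
    r[:190]=0
    cs,_=cv2.findContours(r,cv2.RETR_EXTERNAL,cv2.CHAIN_APPROX_SIMPLE); c=max(cs,key=cv2.contourArea)
    h=cv2.convexHull(c); q=cv2.approxPolyDP(h,5,True)[:,0]; 
    print('tub',[(tuple(k),np.round(ray(p,k[0],k[1],.05)[:2],3).tolist(),np.round(ray(p,k[0],k[1],0)[:2],3).tolist()) for k in q.tolist()])
    bl=((hsv[...,0]>100)&(hsv[...,0]<125)&(hsv[...,1]>150)&(hsv[...,2]>50)).astype(np.uint8); bl[:130]=0;bl[240:]=0
    bl=cv2.morphologyEx(bl,cv2.MORPH_CLOSE,np.ones((5,5)))
    cs,_=cv2.findContours(bl,cv2.RETR_EXTERNAL,cv2.CHAIN_APPROX_SIMPLE)
    c=[c for c in cs if cv2.contourArea(c)>600 ]
    for k in c:
        q=cv2.approxPolyDP(cv2.convexHull(k),4,True)[:,0]; print('board',[(k.tolist(),np.round(ray(p,k[0],k[1],.012)[:2],3).tolist()) for k in q])
for k in('s0','d0'):
    im,p=load(k)
    pts={'s0':[(234,212),(261,194),(285,179)],'d0':[(232,188),(268,208),(306,229)]}[k]
    for u,v in pts: print(k,np.round(ray(p,u,v,.04),3))
a=cv2.resize(S[135:240,160:335],(700,420),interpolation=cv2.INTER_CUBIC)
cv2.imwrite('pics/sc.png',a[:,:,::-1])
b=cv2.resize(D[140:260,200:390],(760,480),interpolation=cv2.INTER_CUBIC)
cv2.imwrite('pics/dc.png',b[:,:,::-1])
E
```

```text
scene
tub [((347, 204), [0.456, 0.232], [0.39, 0.206]), ((317, 228), [0.597, 0.217], [0.543, 0.19])]
board [([171, 162], [0.545, -0.428]), ([195, 152], [0.438, -0.414]), ([241, 166], [0.417, -0.198]), ([225, 179], [0.516, -0.184])]
side
dark (285, 218, 40, 36) 613.0 301.9094616639478 235.29255029907554
dark (249, 199, 37, 31) 529.5 264.9052565313188 213.91627321372363
dark (215, 180, 32, 31) 400.5 227.85767790262173 194.341240116521
tub [((186, 245), [0.6, 0.219], [0.641, 0.181]), ((242, 287), [0.435, 0.239], [0.463, 0.203]), ((227, 315), [0.415, 0.308], [0.442, 0.277]), ((161, 367), [0.432, 0.452], [0.46, 0.431]), ((108, 313), [0.585, 0.434], [0.624, 0.412]), ((104, 295), [0.624, 0.411], [0.666, 0.388])]
board [([168, 217], [0.733, 0.145]), ([170, 232], [0.69, 0.181]), ([163, 239], [0.685, 0.207]), ([125, 239], [0.752, 0.26]), ([126, 228], [0.78, 0.233]), ([146, 211], [0.791, 0.161])]
board [([350, 149], [0.541, -0.421]), ([384, 158], [0.439, -0.437]), ([358, 203], [0.4, -0.191]), ([320, 191], [0.502, -0.176])]
s0 [ 0.664 -0.011  0.04 ]
s0 [ 0.548 -0.005  0.04 ]
s0 [0.434 0.005 0.04 ]
d0 [ 0.664 -0.013  0.04 ]
d0 [ 0.546 -0.002  0.04 ]
d0 [0.434 0.008 0.04 ]
```

View pics/dc.png

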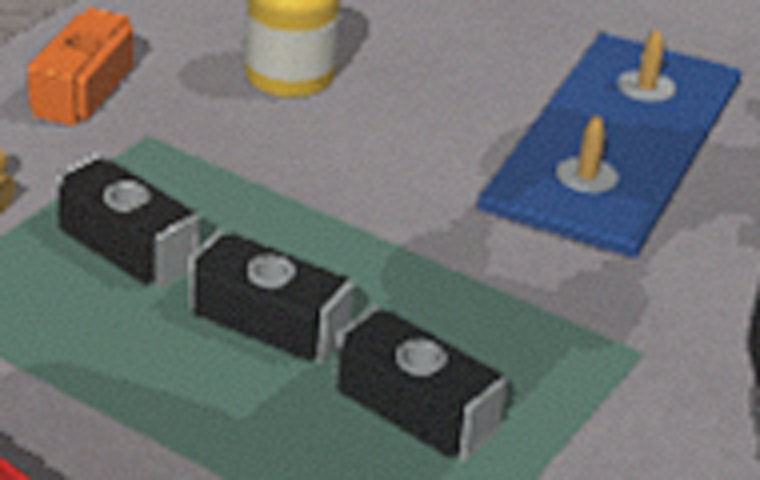

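View pics/sc.png

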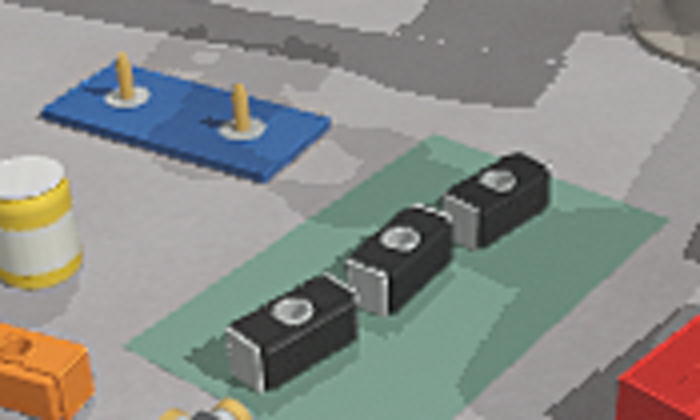

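Run:
```python
from m import *
S,P=load('s0'); D,Q=load('d0')
sd=[[(62,185),(98,155),(158,238),(197,213),(127,195)],[(190,262),(225,235),(325,310),(352,280),(271,270)],[(340,352),(378,310),(470,415),(508,380),(420,356)]]
sc=[[(325,275),(357,303),(230,325),(262,355),(294,311)],[(415,205),(450,230),(347,262),(387,288),(400,238)],[(520,152),(550,170),(447,198),(480,218),(498,181)]]
for p,L,o in((Q,sd,(200,140)),(P,sc,(160,135))):
    for m in L:
        w=[ray(p,(u+.5)/4+o[0]-.5,(v+.5)/4+o[1]-.5,.04)[:2] for u,v in m]
        e1=(w[0]+w[1])/2;e2=(w[2]+w[3])/2; d=e1-e2; d=d*np.sign(d[0])
        print('ends mid',np.round((e1+e2)/2,4),'bore',np.round(w[4],4),'len',round(np.hypot(*d),4),'yaw',round(np.arctan2(d[1],d[0]),3))
for p,L,o in((Q,[(655,32),(596,118)],(200,140)),(P,[(122,55),(240,87)],(160,135))):
    for u,v in L: print('pin tip',np.round(ray(p,(u+.5)/4+o[0]-.5,(v+.5)/4+o[1]-.5,.057),4))
for p,L,o in((Q,[(647,86),(586,175)],(200,140)),(P,[(127,96),(241,127)],(160,135))):
    for u,v in L: print('pin foot',np.round(ray(p,(u+.5)/4+o[0]-.5,(v+.5)/4+o[1]-.5,.013),4))
print('can',ray(Q,292,133*1,.085) if 0 else ray(Q,272,133,.085),ray(P,167,180,.085))
```

```text
ends mid [ 0.6625 -0.0094] bore [ 0.6644 -0.0107] len 0.0858 yaw -0.101
ends mid [ 0.5478 -0.0035] bore [ 0.549  -0.0041] len 0.0879 yaw 0.131
ends mid [0.433  0.0127] bore [0.4376 0.0084] len 0.0873 yaw -0.044
ends mid [ 0.6686 -0.01  ] bore [ 0.6664 -0.0123] len 0.0851 yaw -0.177
ends mid [ 0.558  -0.0015] bore [ 0.5506 -0.0077] len 0.089 yaw 0.076
ends mid [0.443  0.0099] bore [0.4404 0.0062] len 0.0917 yaw -0.069
pin tip [ 0.484  -0.3783  0.057 ]
pin tip [ 0.4645 -0.251   0.057 ]
pin tip [ 0.4852 -0.3811  0.057 ]
pin tip [ 0.4673 -0.2498  0.057 ]
pin foot [ 0.4825 -0.378   0.013 ]
pin foot [ 0.464  -0.2489  0.013 ]
pin foot [ 0.4842 -0.384   0.013 ]
pin foot [ 0.4643 -0.2566  0.013 ]
can [ 0.70516838 -0.24265151  0.085     ] [ 0.70627077 -0.23807754  0.085     ]
```

>>> jog_arm(
  deltas=[0.3, 1, 0, 0, 0, -0.056, 0.3, 1, 0, 0, 0, -0.056, 0.3, 1, 0, 0, 0, -0.056],
  claw=1,
  newtons=10,
)

```text
time: 0.35
tool_pos: [0.2259, -0.3832, 0.2023]
tool_rot: [-3.138, -0.001, 0.294]
contact_force: [1.6, 0.4, -0.0]
opening: 0.0914
```

>>> jog_arm(
  deltas=[0.53, 1, 0, 0, 0, -0.056, 0.53, 1, 0, 0, 0, -0.056, 0.53, 1, 0, 0, 0, -0.056],
)

```text
time: 0.6
tool_pos: [0.279, -0.2843, 0.2029]
tool_rot: [-3.14, -0.0, 0.205]
contact_force: [0.8, 0.2, -0.9]
opening: 0.0917
```

>>> jog_arm(
  deltas=[0.53, 1, 0, 0, 0, -0.056, 0.53, 1, 0, 0, 0, -0.056, 0.53, 1, 0, 0, 0, -0.056],
)

```text
time: 0.85
tool_pos: [0.332, -0.1844, 0.203]
tool_rot: [-3.141, -0.0, 0.118]
contact_force: [0.3, -0.5, 0.6]
opening: 0.0919
```

>>> jog_arm(
  deltas=[0.53, 1, 0, 0, 0, -0.056, 0.53, 1, 0, 0, 0, -0.056, 0.53, 1, 0, 0, 0, -0.056],
)

```text
time: 1.1
tool_pos: [0.3851, -0.0848, 0.2031]
tool_rot: [-3.141, -0.0, 0.029]
contact_force: [-0.2, -0.4, 0.3]
opening: 0.0917
```

>>> jog_arm(
  deltas=[0.53, 0.95, 0, 0, 0, -0.056, 0.53, 0.95, 0, 0, 0, -0.056, 0.53, 0.95, 0, 0, 0, -0.056, 0.53, 0.95, 0, 0, 0, -0.056],
)

```text
time: 1.43
tool_pos: [0.4392, 0.0118, 0.2028]
tool_rot: [-3.14, -0.0, -0.053]
contact_force: [-1.2, 0.7, -1.3]
opening: 0.0917
```

Run:
```python
from h import *
shot('wrist','w0.png')
s=robot.observe(); print(s['time'],s['tool_pos'],s['tool_rot'],s['contact_force'],s['qpos'])
```

```text
1.4833 [0.43804435 0.00984305 0.20267455] [-3.14138384e+00  8.58720337e-04 -5.35993968e-02] [-0.39074215 -0.24614782  0.31930721] [-1.52893920e-01  1.83430363e-01  1.74444670e+00  1.30876093e-04
  1.21459078e+00  1.47145620e+00]
```

View pics/w0.png

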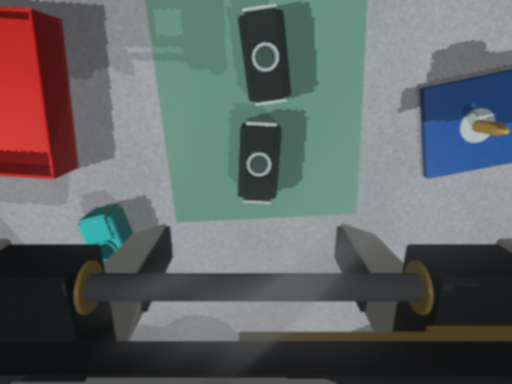

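The wrist view shows the two nearest mounts, with bores at (259,163) and (265,57), and the left pin's foot at (478,125).

Run:
```python
from m import *
W,P=load('w0')
for n,(u,v),z in(('C bore',(259,163.5),.04),('B bore',(265,57),.04),('pinL foot',(478,125.5),.013)): print(n,np.round(ray(P,u,v,z),4))
hsv=cv2.cvtColor(W,cv2.COLOR_RGB2HSV); m=((W.max(2)<48)).astype(np.uint8); m[215:]=0; m[:, :200]=0; m[:,320:]=0
cs,_=cv2.findContours(m,cv2.RETR_EXTERNAL,cv2.CHAIN_APPROX_SIMPLE)
for c in cs:
    if cv2.contourArea(c)>300:
        pts=np.array([ray(P,a,b,.04)[:2] for a,b in c[:,0]],np.float32)
        r=cv2.minAreaRect(pts); print(cv2.boundingRect(c),r, 'corners',np.round(cv2.boxPoints(r),4).tolist())
```

```text
C bore [0.4388 0.005  0.04  ]
B bore [ 0.5496 -0.0065  0.04  ]
pinL foot [ 0.4641 -0.2531  0.013 ]
(269, 11, 20, 84) ((0.5512505769729614, -0.019895080476999283), (0.0788225308060646, 0.0150998430326581), 4.859880447387695) corners [[0.5113000273704529, -0.015699999406933784], [0.5126000046730042, -0.030799999833106995], [0.5911999940872192, -0.02410000003874302], [0.589900016784668, -0.008999999612569809]]
```

>>> jog_arm(
  deltas=[0.01, -0.04, -1, 0, 0, -0.014, 0.01, -0.04, -1, 0, 0, -0.014, 0.01, -0.04, -1, 0, 0, -0.014],
)

```text
time: 1.73
tool_pos: [0.4353, 0.0033, 0.0992]
tool_rot: [3.142, 0.006, -0.081]
contact_force: [-0.3, 0.8, -0.1]
opening: 0.0917
```

>>> jog_arm(
  deltas=[0, 0, -0.3, 0, 0, 0, 0, 0, -0.6, 0, 0, 0, 0, 0, -0.8, 0, 0, 0, 0, 0, -0.88, 0, 0, 0, 0, 0, -0.88, 0, 0, 0],
)

```text
time: 2.15
tool_pos: [0.437, 0.0032, 0.0137]
tool_rot: [-3.142, 0.004, -0.081]
contact_force: [-0.6, 0.6, 0.3]
opening: 0.0917
```

>>> jog_arm(
  deltas=[0, 0, 0, 0, 0, 0, 0, 0, 0, 0, 0, 0, 0, 0, 0, 0, 0, 0, 0, 0, 0, 0, 0, 0],
  claw=0.58,
  newtons=10,
)

```text
time: 2.48
tool_pos: [0.4394, 0.0036, 0.0162]
tool_rot: [3.141, -0.002, -0.08]
contact_force: [-1.3, 0.2, 0.2]
opening: 0.0699
```

>>> jog_arm(
  deltas=[0, 0, 0, 0, 0, 0, 0, 0, 0, 0, 0, 0, 0, 0, 0, 0, 0, 0, 0, 0, 0, 0, 0, 0, 0, 0, 0, 0, 0, 0],
  claw=0,
  newtons=10,
)

```text
time: 2.9
tool_pos: [0.4386, 0.0038, 0.0152]
tool_rot: [3.141, 0.0, -0.08]
contact_force: [0.2, 0.2, 0.0]
opening: 0.0365
```

>>> jog_arm(
  deltas=[0, 0, 0, 0, 0, 0, 0, 0, 0, 0, 0, 0, 0, 0, 0, 0, 0, 0, 0, 0, 0, 0, 0, 0, 0, 0, 0, 0, 0, 0],
)

```text
time: 3.32
tool_pos: [0.4386, 0.0039, 0.0152]
tool_rot: [-3.142, 0.0, -0.08]
contact_force: [0.4, 2.2, 1.3]
opening: 0.0257
```

>>> jog_arm(
  deltas=[0, 0, 0, 0, 0, 0, 0, 0, 0, 0, 0, 0, 0, 0, 0, 0, 0, 0, 0, 0, 0, 0, 0, 0, 0, 0, 0, 0, 0, 0],
)

```text
time: 3.73
tool_pos: [0.4386, 0.0039, 0.0152]
tool_rot: [-3.142, -0.0, -0.08]
contact_force: [-0.4, 1.5, 2.4]
opening: 0.0256
```

Run:
```python
from h import *
shot('side','d1.png'); im,_=shot('wrist','w1.png')
D=cv2.imread('pics/d1.png'); 
cv2.imwrite('pics/d1c.png',np.hstack([cv2.resize(D[140:290,200:400],(400,300)),cv2.resize(im[:,:,::-1],(400,300))]))
s=robot.observe(); print(s['time'],s['tool_pos'],s['opening'],s['contact_force'])
```

```text
3.8333 [0.4386156  0.0038405  0.01515751] 0.02596799277243867 [0.06026167 2.96994774 2.68420519]
```

View pics/d1c.png

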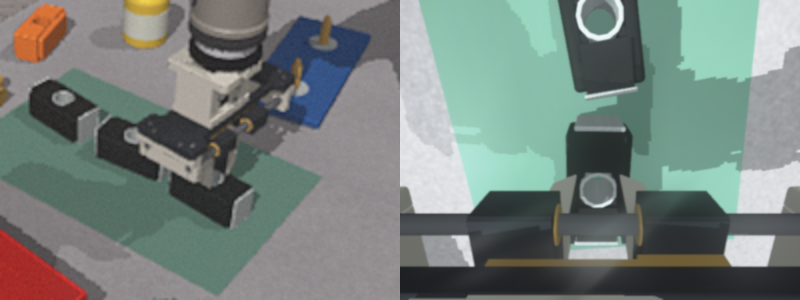

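>>> jog_arm(
  deltas=[0, 0, 0.2, 0, 0, 0, 0, 0, 0.4, 0, 0, 0, 0, 0, 0.7, 0, 0, 0, 0, 0, 1, 0, 0, 0, 0, 0, 1, 0, 0, 0],
)

```text
time: 4.25
tool_pos: [0.4415, 0.003, 0.1195]
tool_rot: [3.14, -0.008, -0.08]
contact_force: [2.4, -0.7, -3.5]
opening: 0.026
```

>>> jog_arm(
  deltas=[0.05, 0.2, 0, 0, 0, 0, 0.1, 0.4, 0, 0, 0, 0, 0.15, 0.6, 0, 0, 0, 0, 0.23, 0.8, 0, 0, 0, 0],
)

```text
time: 4.58
tool_pos: [0.4605, 0.0842, 0.1139]
tool_rot: [3.141, 0.003, -0.08]
contact_force: [0.0, 0.0, -2.0]
opening: 0.0254
```

>>> jog_arm(
  deltas=[0.07, 0.24, 0, 0, 0, 0, 0.14, 0.48, 0, 0, 0, 0, 0.2, 0.7, 0, 0, 0, 0, 0.23, 0.8, 0, 0, 0, 0],
)

```text
time: 4.92
tool_pos: [0.4845, 0.1657, 0.1138]
tool_rot: [3.141, 0.001, -0.079]
contact_force: [0.2, 0.2, -3.3]
opening: 0.0257
```

Run:
```python
from h import *
s=robot.observe(); print(s['time'],s['tool_pos'],s['opening'],s['contact_force'])
```

```text
4.9167 [0.48446715 0.16568079 0.11376309] 0.02573151838341561 [ 0.16728593  0.21019731 -3.33985833]
```

Held: the wrist carries about 3 N. On to the tub.

>>> jog_arm(
  deltas=[0.07, 0.24, 0, 0, 0, 0, 0.14, 0.48, 0, 0, 0, 0, 0.2, 0.7, 0, 0, 0, 0, 0.23, 0.8, 0, 0, 0, 0],
)

```text
time: 5.25
tool_pos: [0.5076, 0.2453, 0.1139]
tool_rot: [3.141, 0.001, -0.079]
contact_force: [-0.7, 0.1, -3.0]
opening: 0.0256
```

>>> jog_arm(
  deltas=[0.07, 0.24, 0, 0, 0, 0, 0.14, 0.48, 0, 0, 0, 0, 0.2, 0.7, 0, 0, 0, 0, 0.23, 0.8, 0, 0, 0, 0, 0.23, 0.8, 0, 0, 0, 0],
)

```text
time: 5.67
tool_pos: [0.5306, 0.3247, 0.1139]
tool_rot: [3.141, 0.001, -0.078]
contact_force: [-0.1, -0.4, -2.9]
opening: 0.0257
```

>>> jog_arm(
  deltas=[0, 0, -0.2, 0, 0, 0, 0, 0, -0.4, 0, 0, 0, 0, 0, -0.65, 0, 0, 0, 0, 0, -0.88, 0, 0, 0, 0, 0, -0.88, 0, 0, 0],
)

```text
time: 6.08
tool_pos: [0.527, 0.3204, 0.022]
tool_rot: [3.136, 0.009, -0.081]
contact_force: [-1.3, -0.6, -3.9]
opening: 0.0259
```

>>> jog_arm(
  deltas=[0, 0, 0, 0, 0, 0, 0, 0, 0, 0, 0, 0],
)

```text
time: 6.25
tool_pos: [0.5315, 0.3232, 0.0284]
tool_rot: [-3.141, -0.001, -0.081]
contact_force: [0.7, 0.6, -2.3]
opening: 0.0257
```

Run:
```python
from h import *
shot('side','d2.png')
D=cv2.imread('pics/d2.png'); cv2.imwrite('pics/d2c.png',cv2.resize(D[160:384,50:350],(600,448)))
s=robot.observe(); print(s['time'],s['tool_pos'],s['opening'],s['contact_force'])
```

```text
6.3 [0.53184788 0.32366063 0.02895111] 0.025557993909908247 [ 0.78319474 -0.41260572 -2.13225592]
```

View pics/d2c.png

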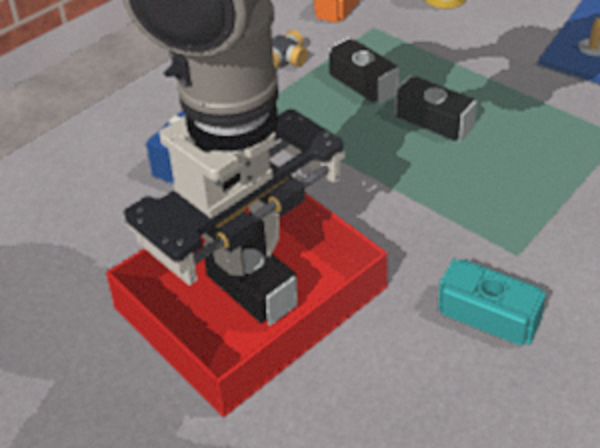

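The soft mount is held inside the tub, near its middle, with its bore at about crop (255,255). I'll release it, retreat, and go to the middle mount.

>>> jog_arm(
  deltas=[0, 0, -0.06, 0, 0, 0, 0, 0, -0.06, 0, 0, 0, 0, 0, -0.06, 0, 0, 0],
)

```text
time: 6.55
tool_pos: [0.5306, 0.3238, 0.0215]
tool_rot: [-3.142, -0.0, -0.08]
contact_force: [0.4, -0.2, -2.9]
opening: 0.0258
```

>>> jog_arm(
  deltas=[0, 0, 0, 0, 0, 0, 0, 0, 0, 0, 0, 0, 0, 0, 0, 0, 0, 0, 0, 0, 0, 0, 0, 0, 0, 0, 0, 0, 0, 0],
  claw=0.9,
)

```text
time: 6.97
tool_pos: [0.5309, 0.3239, 0.0215]
tool_rot: [-3.141, -0.001, -0.08]
contact_force: [0.2, -0.2, -0.1]
opening: 0.0546
```

>>> jog_arm(
  deltas=[0, 0, 0, 0, 0, 0, 0, 0, 0, 0, 0, 0, 0, 0, 0, 0, 0, 0],
)

```text
time: 7.22
tool_pos: [0.5306, 0.3238, 0.0212]
tool_rot: [3.142, -0.0, -0.08]
contact_force: [-0.6, -0.3, 0.1]
opening: 0.0745
```

>>> jog_arm(
  deltas=[0, 0, 0.2, 0, 0, 0, 0, 0, 0.5, 0, 0, 0, 0, 0, 0.9, 0, 0, 0, 0, 0, 1, 0, 0, 0, 0, 0, 1, 0, 0, 0],
)

```text
time: 7.63
tool_pos: [0.5329, 0.3249, 0.1255]
tool_rot: [-3.138, -0.007, -0.08]
contact_force: [0.5, 0.8, -0.7]
opening: 0.0825
```

>>> jog_arm(
  deltas=[0, -0.3, 0.5, 0, 0, 0, 0, -0.6, 0.8, 0, 0, 0, 0, -1, 0.8, 0, 0, 0, 0, -1, 0.8, 0, 0, 0],
)

```text
time: 7.97
tool_pos: [0.5315, 0.2201, 0.2028]
tool_rot: [3.14, -0.003, -0.082]
contact_force: [1.0, 0.0, -0.7]
opening: 0.0828
```

>>> jog_arm(
  deltas=[0.09, -0.5, 0, 0, 0, 0.054, 0.09, -1, 0, 0, 0, 0.054, 0.09, -1, 0, 0, 0, 0.054],
  claw=1,
)

```text
time: 8.22
tool_pos: [0.539, 0.1198, 0.1995]
tool_rot: [3.14, 0.003, 0.003]
contact_force: [0.5, -0.3, 0.0]
opening: 0.0912
```

>>> jog_arm(
  deltas=[0.09, -0.5, 0, 0, 0, 0.054, 0.09, -1, 0, 0, 0, 0.054, 0.09, -1, 0, 0, 0, 0.054],
)

```text
time: 8.47
tool_pos: [0.548, 0.0197, 0.1992]
tool_rot: [3.14, 0.003, 0.087]
contact_force: [-0.1, 1.2, 1.1]
opening: 0.0922
```

>>> jog_arm(
  deltas=[0, -0.3, 0, 0, 0, 0, 0, -0.3, -0.5, 0, 0, 0, 0, -0.3, -0.9, 0, 0, 0, 0, -0.3, -0.9, 0, 0, 0],
)

```text
time: 8.8
tool_pos: [0.5435, -0.0061, 0.1037]
tool_rot: [-3.138, 0.013, 0.088]
contact_force: [-1.7, -0.7, -1.1]
opening: 0.0915
```

>>> jog_arm(
  deltas=[0, 0, 0, 0, 0, 0, 0, 0, 0, 0, 0, 0],
)

```text
time: 8.97
tool_pos: [0.549, -0.0059, 0.1115]
tool_rot: [-3.142, 0.0, 0.09]
contact_force: [-0.4, -0.2, -0.5]
opening: 0.0919
```

Run:
```python
from h import *
shot('side','d3.png'); shot('wrist','w3.png')
s=robot.observe(); print(s['time'],s['tool_pos'],s['tool_rot'],s['opening'],s['contact_force'])
```

```text
9.0667 [ 0.55013599 -0.00598778  0.11319033] [ 3.14070458 -0.00351866  0.09029464] 0.09154747902798736 [ 0.8858033   0.0868135  -0.16980333]
```

View pics/w3.png

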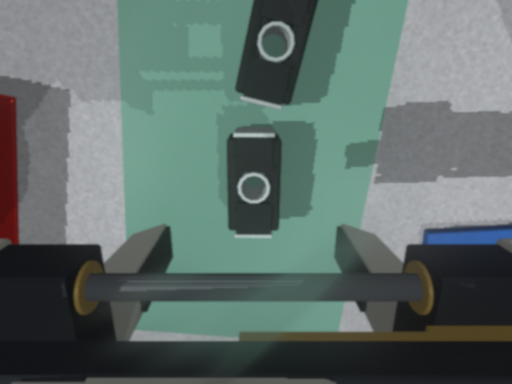

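Mount B lies square to the jaws, with its bore at (253,187). Mount A's bore is at (276,42). I'll go down on B and squeeze.

Run:
```python
from m import *
W,P=load('w3')
for n,(u,v) in(('B bore',(253.5,187.5)),('A bore',(276,42)),('B e1',(254,135)),('B e2',(253,236)),('A near end',(262,101))): print(n,np.round(ray(P,u,v,.04),4))
```

```text
B bore [ 0.5507 -0.0066  0.04  ]
A bore [ 0.6652 -0.0131  0.04  ]
B e1 [ 0.5952 -0.003   0.04  ]
B e2 [ 0.5052 -0.0103  0.04  ]
A near end [ 0.6222 -0.0069  0.04  ]
```

>>> jog_arm(
  deltas=[0, 0, -0.3, 0, 0, 0, 0, 0, -0.6, 0, 0, 0, 0, 0, -0.85, 0, 0, 0, 0, 0, -0.97, 0, 0, 0, 0, 0, -0.97, 0, 0, 0],
)

```text
time: 9.48
tool_pos: [0.5481, -0.0058, 0.0132]
tool_rot: [-3.141, 0.002, 0.09]
contact_force: [-0.7, 0.5, -0.4]
opening: 0.0918
```

>>> jog_arm(
  deltas=[0, 0, 0, 0, 0, 0, 0, 0, 0, 0, 0, 0, 0, 0, 0, 0, 0, 0, 0, 0, 0, 0, 0, 0, 0, 0, 0, 0, 0, 0],
  claw=0.58,
)

```text
time: 9.9
tool_pos: [0.5493, -0.0063, 0.0152]
tool_rot: [3.141, -0.002, 0.09]
contact_force: [-1.1, -0.1, -0.2]
opening: 0.0632
```

>>> jog_arm(
  deltas=[0, 0, 0, 0, 0, 0, 0, 0, 0, 0, 0, 0, 0, 0, 0, 0, 0, 0, 0, 0, 0, 0, 0, 0, 0, 0, 0, 0, 0, 0],
  claw=0,
  newtons=10,
)

```text
time: 10.32
tool_pos: [0.5487, -0.0062, 0.0142]
tool_rot: [3.141, -0.0, 0.09]
contact_force: [-0.3, 0.4, 1.4]
opening: 0.0297
```

>>> jog_arm(
  deltas=[0, 0, 0, 0, 0, 0, 0, 0, 0, 0, 0, 0, 0, 0, 0, 0, 0, 0, 0, 0, 0, 0, 0, 0, 0, 0, 0, 0, 0, 0],
)

```text
time: 10.73
tool_pos: [0.5488, -0.0063, 0.0142]
tool_rot: [3.141, -0.0, 0.09]
contact_force: [0.5, -0.9, 1.1]
opening: 0.0264
```

Run:
```python
from h import *
im,_=shot('wrist','w4.png'); A=cv2.imread('pics/w1.png'); B=cv2.imread('pics/w4.png')
cv2.imwrite('pics/cmp.png',np.hstack([cv2.resize(x[140:384,150:370],None,fx=1.8,fy=1.8,interpolation=cv2.INTER_CUBIC) for x in(A,B)]))
s=robot.observe(); print(s['time'],s['opening'],s['contact_force'],s['torque'])
```

```text
10.7833 0.026005871354775285 [ 0.11739858 -0.50159074  1.70899108] [-0.09880302 -0.00839313 -0.06843794]
```

View pics/cmp.png

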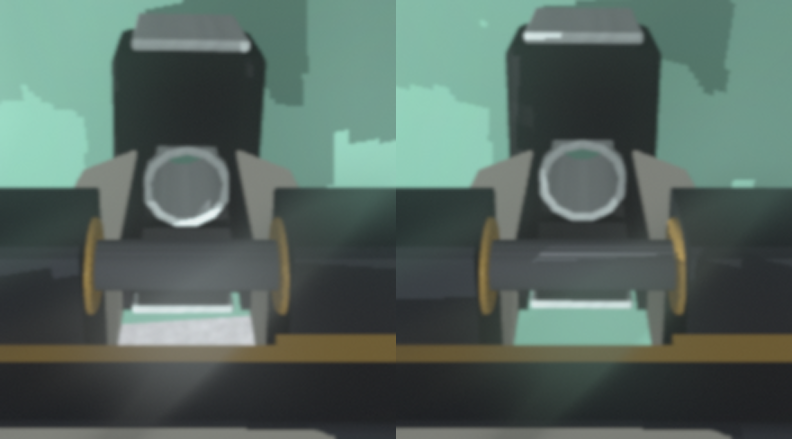

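Both squeezes look alike: ring (187,187) and (583,180), with the finger edges straddling it in the same way. I'll measure the pad gap and block width from the image, because the opening alone doesn't tell the mounts apart.

Run:
```python
from m import *
from scipy.spatial.transform import Rotation as R
for f,tp,yaw,x0 in(('w4',[.5488,-.0063,.0142],.09,396),('w1',[.4386,.0039,.0152],-.08,0)):
    W,P=load(f); Rm=R.from_euler('xyz',[np.pi,0,yaw]).as_matrix()
    print(f)
    for y in(-.023,-.013,.013,.023):
        print(y,[np.round(proj(P,np.array(tp)+Rm@[x,y,z]),1).tolist() for x,z in((.0095,-.008),(.0095,-.03),(.0095,-.045),(.035,-.025))])
    # dark profile along rows across body
    for r in(165,175,185,195,205,215,225): 
        g=W[r,195:315].astype(int); print(r,g.max(1)[::3].tolist())
```

```text
w4
-0.023 [[214.0, 214.9], [209.1, 231.2], [204.9, 244.8], [208.2, 182.5]]
-0.013 [[230.7, 214.9], [227.9, 231.1], [225.5, 244.8], [227.4, 182.5]]
0.013 [[274.2, 214.9], [276.8, 231.1], [279.0, 244.7], [277.2, 182.5]]
0.023 [[290.9, 214.9], [295.6, 231.1], [299.6, 244.7], [296.4, 182.5]]
165 [184, 182, 182, 181, 182, 180, 110, 63, 61, 64, 65, 66, 65, 65, 64, 63, 62, 61, 61, 60, 61, 61, 60, 61, 63, 62, 63, 63, 64, 63, 58, 49, 50, 72, 116, 117, 118, 118, 118, 118]
175 [184, 182, 182, 182, 182, 154, 75, 75, 64, 60, 59, 58, 57, 56, 55, 54, 54, 53, 51, 51, 52, 50, 50, 50, 50, 49, 48, 49, 50, 49, 49, 50, 50, 51, 112, 145, 143, 138, 128, 120]
185 [182, 181, 181, 180, 180, 161, 75, 74, 62, 59, 58, 57, 55, 54, 52, 52, 50, 50, 49, 48, 47, 47, 47, 46, 46, 47, 46, 46, 47, 47, 48, 48, 48, 50, 134, 147, 147, 148, 148, 149]
195 [182, 181, 180, 180, 180, 171, 77, 71, 58, 57, 56, 54, 53, 51, 51, 49, 48, 46, 46, 45, 45, 44, 44, 44, 44, 44, 44, 45, 45, 45, 46, 46, 46, 56, 138, 148, 148, 149, 149, 150]
205 [207, 206, 196, 180, 179, 172, 85, 69, 61, 62, 62, 53, 53, 50, 50, 48, 48, 46, 46, 45, 44, 44, 44,
[... 1318 characters left out ...]
6, 179, 90, 60, 58, 57, 55, 53, 52, 50, 50, 49, 48, 45, 45, 45, 44, 43, 43, 44, 43, 43, 44, 44, 44, 44, 46, 46, 47, 50, 137, 143, 122, 118, 118, 118]
205 [202, 186, 185, 184, 183, 181, 101, 58, 58, 55, 54, 53, 52, 50, 49, 47, 47, 46, 45, 44, 43, 44, 44, 42, 44, 43, 43, 44, 44, 44, 45, 46, 46, 63, 143, 150, 150, 151, 152, 153]
215 [211, 190, 184, 183, 182, 181, 103, 58, 56, 55, 54, 53, 51, 49, 49, 47, 47, 47, 45, 45, 45, 44, 44, 45, 44, 44, 45, 45, 45, 46, 46, 47, 47, 83, 148, 150, 150, 150, 152, 152]
225 [208, 188, 182, 182, 181, 181, 109, 75, 100, 126, 108, 52, 51, 54, 101, 132, 148, 148, 148, 139, 140, 143, 147, 148, 131, 91, 46, 45, 50, 118, 121, 90, 61, 109, 148, 149, 150, 151, 150, 152]
```

Run:
```python
from m import *
from scipy.spatial.transform import Rotation as R
def scan(f,c,yaw,offs=(-.03,-.02,.02,.025,.03,.035)):
    W,P=load(f); g=W.max(2).astype(np.float32); d=np.array([np.cos(yaw),np.sin(yaw)]); n=np.array([-d[1],d[0]])
    for x in offs:
        ys=np.arange(-.04,.0401,.0005); v=[]
        for y in ys:
            u=proj(P,[*(np.array(c)+x*d+y*n),.038]); 
            v.append(g[int(round(u[1])),int(round(u[0]))] if 0<=u[0]<511 and 0<=u[1]<383 else 0)
        v=np.array(v); dark=v<85; i=np.argmin(abs(ys)); a=i; b=i
        while a>0 and dark[a-1]: a-=1
        while b<len(v)-1 and dark[b+1]: b+=1
        print(f,x,'y from %.4f to %.4f'%(ys[a],ys[b]),'width %.4f'%(ys[b]-ys[a]))
scan('w0',(.4388,.006),-.075); scan('w3',(.5500,-.0063),.09,); scan('w1',(.4386,.0039),-.08,(.02,.025,.03,.035,.04)); scan('w4',(.5490,-.0063),.09,(.02,.025,.03,.035,.04))
scan('w1',(.5500,-.0063),.09,(-.03,-.02))
s=robot.observe(); print(s['time'],s['opening'],s['joint_efforts'])
```

```text
w0 -0.03 y from -0.0220 to 0.0220 width 0.0440
w0 -0.02 y from -0.0225 to 0.0220 width 0.0445
w0 0.02 y from -0.0240 to 0.0210 width 0.0450
w0 0.025 y from -0.0240 to 0.0210 width 0.0450
w0 0.03 y from -0.0250 to 0.0210 width 0.0460
w0 0.035 y from -0.0245 to 0.0210 width 0.0455
w3 -0.03 y from -0.0215 to 0.0215 width 0.0430
w3 -0.02 y from -0.0230 to 0.0215 width 0.0445
w3 0.02 y from -0.0230 to 0.0210 width 0.0440
w3 0.025 y from -0.0235 to 0.0220 width 0.0455
w3 0.03 y from -0.0235 to 0.0220 width 0.0455
w3 0.035 y from -0.0230 to 0.0215 width 0.0445
w1 0.02 y from -0.0225 to 0.0210 width 0.0435
w1 0.025 y from -0.0230 to 0.0205 width 0.0435
w1 0.03 y from -0.0230 to 0.0205 width 0.0435
w1 0.035 y from -0.0230 to 0.0200 width 0.0430
w1 0.04 y from -0.0230 to 0.0200 width 0.0430
w4 0.02 y from -0.0225 to 0.0205 width 0.0430
w4 0.025 y from -0.0225 to 0.0210 width 0.0435
w4 0.03 y from -0.0225 to 0.0210 width 0.0435
w4 0.035 y from -0.0225 to 0.0205 width 0.0430
w4 0.04 y from -0.0225 to 0.0210 width 0.0435
w1 -0.03 y from -0.0220 to 0.0215 width 0.0435
w1 -0.02 y from -0.0220 to 0.0215 width 0.0435
10.7833 0.026005871354775285 [ 3.48083284e-01 -4.86831272e+01 -1.74902737e+01  1.78823839e-01
 -4.76478497e-03 -4.15475442e-03]
```

>>> jog_arm(
  deltas=[0, 0, 0, 0, 0, 0, 0, 0, 0, 0, 0, 0, 0, 0, 0, 0, 0, 0, 0, 0, 0, 0, 0, 0, 0, 0, 0, 0, 0, 0],
  newtons=3,
)

```text
time: 11.2
tool_pos: [0.5487, -0.0063, 0.0142]
tool_rot: [3.141, -0.0, 0.09]
contact_force: [0.2, -0.9, 1.3]
opening: 0.0267
```

>>> jog_arm(
  deltas=[0, 0, 0, 0, 0, 0, 0, 0, 0, 0, 0, 0, 0, 0, 0, 0, 0, 0, 0, 0, 0, 0, 0, 0, 0, 0, 0, 0, 0, 0],
)

```text
time: 11.62
tool_pos: [0.5487, -0.0063, 0.0142]
tool_rot: [3.141, -0.0, 0.09]
contact_force: [0.2, -2.1, 1.9]
opening: 0.0267
```

>>> jog_arm(
  deltas=[0, 0, 0, 0, 0, 0, 0, 0, 0, 0, 0, 0, 0, 0, 0, 0, 0, 0, 0, 0, 0, 0, 0, 0, 0, 0, 0, 0, 0, 0],
  claw=0.6,
)

```text
time: 12.03
tool_pos: [0.5483, -0.0061, 0.0138]
tool_rot: [-3.141, 0.001, 0.09]
contact_force: [0.3, -0.2, 0.8]
opening: 0.0532
```

>>> jog_arm(
  deltas=[0, 0, 0, 0, 0, 0, 0, 0, 0, 0, 0, 0, 0, 0, 0, 0, 0, 0, 0, 0, 0, 0, 0, 0, 0, 0, 0, 0, 0, 0],
)

```text
time: 12.45
tool_pos: [0.5486, -0.0062, 0.0141]
tool_rot: [3.142, 0.0, 0.09]
contact_force: [1.1, 0.0, 0.2]
opening: 0.0552
```

>>> jog_arm(
  deltas=[0, 0, 0, 0, 0, 0, 0, 0, 0, 0, 0, 0, 0, 0, 0, 0, 0, 0, 0, 0, 0, 0, 0, 0],
  claw=0.5,
  newtons=3,
)

```text
time: 12.78
tool_pos: [0.5487, -0.0062, 0.0142]
tool_rot: [3.141, -0.0, 0.09]
contact_force: [-0.6, 0.1, 0.5]
opening: 0.0458
```

>>> jog_arm(
  deltas=[0, 0, 0, 0, 0, 0, 0, 0, 0, 0, 0, 0, 0, 0, 0, 0, 0, 0, 0, 0, 0, 0, 0, 0],
  claw=0.4,
)

```text
time: 13.12
tool_pos: [0.5487, -0.0062, 0.0142]
tool_rot: [3.141, -0.0, 0.09]
contact_force: [0.3, -0.2, 1.6]
opening: 0.0364
```

>>> jog_arm(
  deltas=[0, 0, 0, 0, 0, 0, 0, 0, 0, 0, 0, 0, 0, 0, 0, 0, 0, 0, 0, 0, 0, 0, 0, 0],
  claw=0.2,
)

```text
time: 13.45
tool_pos: [0.5487, -0.0063, 0.0142]
tool_rot: [3.141, -0.0, 0.09]
contact_force: [1.1, -0.4, 1.2]
opening: 0.0269
```

>>> jog_arm(
  deltas=[0, 0, 0, 0, 0, 0, 0, 0, 0, 0, 0, 0, 0, 0, 0, 0, 0, 0, 0, 0, 0, 0, 0, 0],
)

```text
time: 13.78
tool_pos: [0.5487, -0.0063, 0.0142]
tool_rot: [3.141, -0.0, 0.09]
contact_force: [-0.1, -0.2, 2.0]
opening: 0.0267
```

Run:
```python
from h import *
a,Q=shot('side','d5.png'); b,P=shot('scene','s5.png'); w,_=shot('wrist','w5.png')
g=lambda x:(255*(x/255.)**.45).astype(np.uint8)
def crop(im,p,X,h,k,W,H):
    u,v=map(int,proj(p,X)); c=im[v-h:v+h,u-int(h*W/H):u+int(h*W/H)]; return cv2.resize(g(c),(W,H),interpolation=cv2.INTER_CUBIC)
c1=crop(a,Q,[.549,-.006,.03],24,0,400,300); c2=crop(b,P,[.549,-.006,.03],21,0,400,300)
c3=cv2.resize(g(w[160:270,182:328]),(400,300),interpolation=cv2.INTER_CUBIC)
D=cv2.imread('pics/d2.png')[:,:,::-1]; c4=crop(D,Q,[.531,.3237,.04],32,0,400,300)
cv2.imwrite('pics/m5.png',np.vstack([np.hstack([c1,c2]),np.hstack([c3,c4])])[:,:,::-1])
```

```text
(no output)
```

View pics/m5.png

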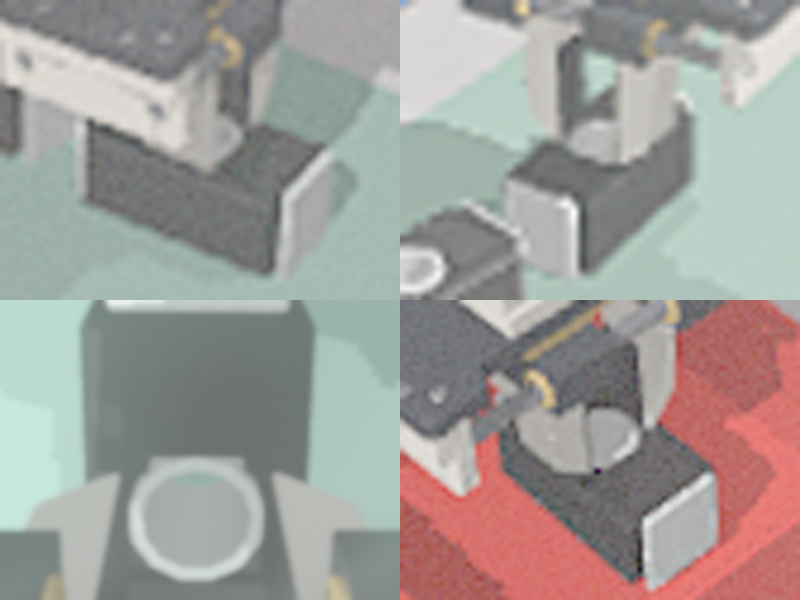

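Run:
```python
from m import *
from scipy.spatial.transform import Rotation as R
D,Q=load('d3'); tp=np.array([.5498,-.006,.1125]); Rm=R.from_euler('xyz',[np.pi,0,.09]).as_matrix()
u,v=map(int,proj(Q,tp)); x0,y0=u-50,v-60
k=7; c=cv2.resize((255*(D[y0:y0+85,x0:x0+110]/255.)**.6).astype(np.uint8),None,fx=k,fy=k,interpolation=cv2.INTER_CUBIC)
for y in(-.046,.046):
    for z,col in((.011,(255,0,0)),(-.008,(255,255,0)),(-.024,(0,255,0)),(-.055,(0,0,255))):
        for x in(-.0095,.0095):
            a,b=proj(Q,tp+Rm@[x,y,z]); cv2.circle(c,(int((a-x0+.5)*k),int((b-y0+.5)*k)),4,col,-1)
cv2.imwrite('pics/tip.png',c[:,:,::-1]); print(c.shape)
```

```text
(595, 770, 3)
```

View pics/tip.png

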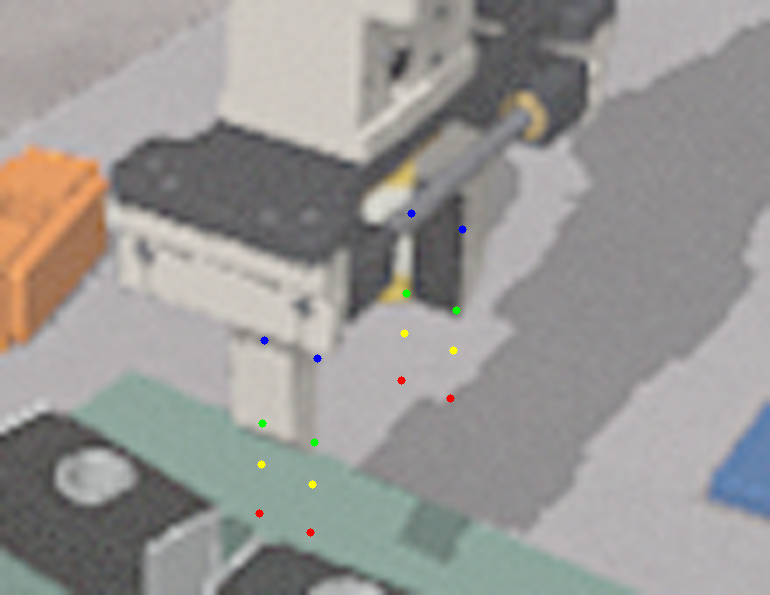

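The overlay shows something important. The real fingertips end about 24 mm behind the reported TCP (green dots), not 11 mm ahead of it. So the jaws have only been pinching the protruding steel sleeve at the top, and neither squeeze touched rubber. That means C has not been shown to be soft. Next I'll measure where the gripper body sits.

Run:
```python
from m import *
from scipy.spatial.transform import Rotation as R
D,Q=load('d3'); tp=np.array([.5498,-.006,.1125]); Rm=R.from_euler('xyz',[np.pi,0,.09]).as_matrix()
u,v=map(int,proj(Q,tp)); x0,y0=u-50,v-60
for z in(-.055,-.075,-.09,-.1):
    for y in(-.095,-.065):
        print(z,y,[np.round((np.array(proj(Q,tp+Rm@[x,y,z]))-[x0,y0]+.5)*7).tolist() for x in(-.0375,.0375)])
print('tip', [ (z,np.round((np.array(proj(Q,tp+Rm@[x,-.046,z]))-[x0,y0]+.5)*7).tolist()) for z in(-.02,-.024,-.028) for x in(-.0095,.0095)])
print(robot.observe()['qpos'])
```

```text
-0.055 -0.095 [[314.0, 465.0], [100.0, 386.0]]
-0.055 -0.065 [[365.0, 416.0], [155.0, 341.0]]
-0.075 -0.095 [[316.0, 408.0], [100.0, 330.0]]
-0.075 -0.065 [[368.0, 360.0], [155.0, 285.0]]
-0.09 -0.095 [[318.0, 364.0], [99.0, 287.0]]
-0.09 -0.065 [[370.0, 317.0], [155.0, 243.0]]
-0.1 -0.095 [[319.0, 335.0], [99.0, 258.0]]
-0.1 -0.065 [[372.0, 288.0], [155.0, 214.0]]
tip [(-0.02, [314.0, 453.0]), (-0.02, [262.0, 434.0]), (-0.024, [314.0, 442.0]), (-0.024, [262.0, 423.0]), (-0.028, [315.0, 432.0]), (-0.028, [262.0, 413.0])]
[-1.51003556e-01  6.03049790e-01  1.68242509e+00 -2.11357617e-04
  8.55864552e-01  1.33026293e+00]
```

The whole tool sits 35 mm higher than reported: the body is at 90 mm instead of 55 mm too. All heights therefore need −35 mm. I'll redo the squeeze on B at the right height, watching for force on the way down.

>>> jog_arm(
  deltas=[0, 0, 0, 0, 0, 0, 0, 0, 0, 0, 0, 0, 0, 0, 0, 0, 0, 0, 0, 0, 0, 0, 0, 0, 0, 0, 0, 0, 0, 0],
  claw=1,
  newtons=10,
)

```text
time: 14.35
tool_pos: [0.5484, -0.0061, 0.0139]
tool_rot: [-3.142, 0.001, 0.09]
contact_force: [-0.4, -0.5, 0.1]
opening: 0.0554
```

>>> jog_arm(
  deltas=[0, 0, 0, 0, 0, 0, 0, 0, 0, 0, 0, 0, 0, 0, 0, 0, 0, 0, 0, 0, 0, 0, 0, 0, 0, 0, 0, 0, 0, 0],
)

```text
time: 14.77
tool_pos: [0.5486, -0.0062, 0.0141]
tool_rot: [3.142, 0.0, 0.09]
contact_force: [0.6, 0.2, -0.4]
opening: 0.0882
```

>>> jog_arm(
  deltas=[0, 0, -0.06, 0, 0, 0, 0, 0, -0.12, 0, 0, 0, 0, 0, -0.2, 0, 0, 0, 0, 0, -0.2, 0, 0, 0],
)

```text
time: 15.1
tool_pos: [0.5473, -0.006, -0.0078]
tool_rot: [-3.141, 0.003, 0.09]
contact_force: [-0.6, -1.1, 0.4]
opening: 0.0919
```

>>> jog_arm(
  deltas=[0, 0, -0.05, 0, 0, 0, 0, 0, -0.1, 0, 0, 0, 0, 0, -0.14, 0, 0, 0, 0, 0, -0.14, 0, 0, 0],
  claw=0.58,
)

```text
time: 15.43
tool_pos: [0.548, -0.0061, -0.0208]
tool_rot: [-3.141, 0.002, 0.09]
contact_force: [-0.3, 0.1, -0.8]
opening: 0.0699
```

>>> jog_arm(
  deltas=[0, 0, 0, 0, 0, 0, 0, 0, 0, 0, 0, 0, 0, 0, 0, 0, 0, 0],
)

```text
time: 15.68
tool_pos: [0.5489, -0.0063, -0.0196]
tool_rot: [3.141, -0.001, 0.09]
contact_force: [-0.2, -0.1, 0.1]
opening: 0.0543
```

>>> jog_arm(
  deltas=[0, 0, 0, 0, 0, 0, 0, 0, 0, 0, 0, 0, 0, 0, 0, 0, 0, 0, 0, 0, 0, 0, 0, 0, 0, 0, 0, 0, 0, 0],
  claw=0,
  newtons=10,
)

```text
time: 16.1
tool_pos: [0.5488, -0.0063, -0.0196]
tool_rot: [3.141, -0.0, 0.09]
contact_force: [-0.1, -0.4, 2.6]
opening: 0.0445
```

>>> jog_arm(
  deltas=[0, 0, 0, 0, 0, 0, 0, 0, 0, 0, 0, 0, 0, 0, 0, 0, 0, 0, 0, 0, 0, 0, 0, 0, 0, 0, 0, 0, 0, 0],
)

```text
time: 16.52
tool_pos: [0.5488, -0.0063, -0.0196]
tool_rot: [3.141, -0.0, 0.09]
contact_force: [-1.1, 0.5, 4.6]
opening: 0.0445
```

B gives only 1.5 mm (opening 44.5 mm), so it is firm. The soft one is A or C. I'll lift B and carry it towards the board, with a wrist view of the pins on the way.

>>> jog_arm(
  deltas=[0, 0, 0.1, 0, 0, 0, 0, 0, 0.3, 0, 0, 0, 0, 0, 0.6, 0, 0, 0, 0, 0, 1, 0, 0, 0, 0, 0, 1, 0, 0, 0],
  newtons=12,
)

```text
time: 16.93
tool_pos: [0.5525, -0.0066, 0.0868]
tool_rot: [3.139, -0.011, 0.09]
contact_force: [2.3, 1.1, -3.4]
opening: 0.044
```

>>> jog_arm(
  deltas=[-0.12, -0.25, 0.1, 0, 0, 0.01, -0.24, -0.5, 0.1, 0, 0, 0.02, -0.36, -0.75, 0.1, 0, 0, 0.03, -0.5, -1, 0.1, 0, 0, 0.038],
)

```text
time: 17.27
tool_pos: [0.4978, -0.1068, 0.0899]
tool_rot: [-3.141, 0.001, 0.151]
contact_force: [0.5, -0.4, -3.4]
opening: 0.0441
```

>>> jog_arm(
  deltas=[-0.12, -0.25, 0, 0, 0, 0, -0.24, -0.5, 0, 0, 0, 0, -0.36, -0.75, 0, 0, 0, 0, -0.5, -1, 0, 0, 0, 0],
)

```text
time: 17.6
tool_pos: [0.4476, -0.207, 0.0897]
tool_rot: [-3.141, 0.001, 0.15]
contact_force: [0.5, 0.7, -3.3]
opening: 0.0444
```

>>> jog_arm(
  deltas=[-0.2, -0.25, 0, 0, 0, 0, -0.4, -0.5, 0, 0, 0, 0, -0.6, -0.75, 0, 0, 0, 0, -0.7, -1, 0, 0, 0, 0, -0.7, -1, 0, 0, 0, 0],
)

```text
time: 18.02
tool_pos: [0.3767, -0.3101, 0.09]
tool_rot: [3.14, 0.001, 0.146]
contact_force: [0.5, -0.9, -4.2]
opening: 0.0441
```

>>> jog_arm(
  deltas=[0, 0, 0, 0, 0, 0, 0, 0, 0, 0, 0, 0],
)

```text
time: 18.18
tool_pos: [0.3783, -0.3055, 0.0897]
tool_rot: [-3.14, 0.001, 0.149]
contact_force: [0.1, -0.4, -3.4]
opening: 0.0442
```

```bash
cat > pins.py <<'E'
from m import *
from scipy.spatial.transform import Rotation as R
def gold(im): 
    h=cv2.cvtColor(im,cv2.COLOR_RGB2HSV); return ((h[...,0]>10)&(h[...,0]<26)&(h[...,1]>130)&(h[...,2]>80)).astype(np.uint8)
def tool(s): return np.array(s['tool_pos']),R.from_euler('xyz',s['tool_rot']).as_matrix()
E
python3 - <<'E'
from pins import *
s=robot.observe(); print(s['time'],s['tool_pos'],s['tool_rot'],s['opening'],s['contact_force'])
im,P=shot('wrist','w6.png')
for X in([.4648,-.2515,.013],[.4842,-.380,.013]): print('expect',np.round(proj(P,X)),np.round(proj(P,X[:2]+[.057])))
n,l,st,c=cv2.connectedComponentsWithStats(gold(im))
for i in range(1,n):
    if st[i,4]>25: print(st[i],c[i])
# bore ring in the gripped pictures
for f,tp,yaw in(('w4',[.5488,-.0063,.0142],.09),):
    W,Pw=load(f); g=cv2.cvtColor(W,cv2.COLOR_RGB2GRAY)[205:275,215:295]
    m=(g>135).astype(np.uint8); cs,_=cv2.findContours(m,cv2.RETR_EXTERNAL,cv2.CHAIN_APPROX_NONE)
    for k in cs:
        if len(k)>40: e=cv2.fitEllipse(k); print('ring',e, np.round(ray(Pw,e[0][0]+215,e[0][1]+205,.042),4))
E
```

```text
18.1833 [ 0.37831884 -0.30549456  0.08969476] [-3.14016662e+00  6.26966461e-04  1.48767986e-01] 0.0441529181520049 [ 0.08932559 -0.3710683  -3.36712436]
expect [200.  72.] [189.  69.]
expect [368.  71.] [392.  68.]
[381  64  13  12  72] [386.18055556  69.33333333]
[348 327  72  13 765] [384.5869281  333.35294118]
ring ((37.87331771850586, 35.208038330078125), (42.61425018310547, 45.97014236450195), 92.44097137451172) [ 0.5518 -0.0063  0.042 ]
```

Run:
```python
from pins import *
W,P=load('w6'); g=cv2.cvtColor(W,cv2.COLOR_RGB2GRAY); s=robot.observe(); tp,Rm=tool(s)
for f in('w5','w6'):
    W,P=load(f); g=cv2.cvtColor(W,cv2.COLOR_RGB2GRAY)
    if f=='w5': tp=np.array([.5487,-.0063,.0142]); Rm=R.from_euler('xyz',[np.pi,0,.09]).as_matrix(); zt=.0275
    else: tp,Rm=tool(s); zt=-.0616   # sleeve top in tool z
    zt = -(0.0415-.0142) if f=='w5' else -(.0415+.0196)
    e=np.round(proj(P,tp+Rm@[0,0,zt])); print(f,'bore expected',e)
    x0,y0=int(e[0])-50,int(e[1])-45; gg=g[y0:y0+90,x0:x0+100]
    for th in(110,135,160):
        cs,_=cv2.findContours((gg>th).astype(np.uint8),cv2.RETR_LIST,cv2.CHAIN_APPROX_NONE)
        for k in cs:
            if len(k)>50:
                el=cv2.fitEllipse(k); X=ray(P,el[0][0]+x0,el[0][1]+y0,(tp+Rm@[0,0,zt])[2]); print(th,len(k),np.round(el[0],1)+[x0,y0],np.round(el[1],1),'tool xy',np.round(Rm.T@(X-tp),4))
# pins: tips on brighter mask
W,P=load('w6'); h=cv2.cvtColor(W,cv2.COLOR_RGB2HSV)
for (u,v) in((195,70),(380,70)):
    r=h[v-14:v+16,u-25:u+25]; m=((r[...,0]>8)&(r[...,0]<30)&(r[...,1]>90)).astype(np.uint8); ys,xs=np.nonzero(m)
    if len(xs): print('pin px',xs.min()+u-25,xs.max()+u-25,ys.min()+v-14,ys.max()+v-14,len(xs))
    w=((r[...,1]<45)&(r[...,2]>150)).astype(np.uint8); ys,xs=np.nonzero(w); print('washer',xs.min()+u-25,xs.max()+u-25,ys.min()+v-14,ys.max()+v-14) if len(xs) else 0
print([np.round(ray(P,393,69.5,.056),4)])
```

```text
w5 bore expected [252. 245.]
110 103 [253.4 239.6] [33.6 38.9] tool xy [ 0.0032  0.0005 -0.0273]
110 132 [253.  239.8] [44.6 48.2] tool xy [ 0.0031  0.0003 -0.0273]
110 167 [293.9 234.9] [17.7 72.2] tool xy [ 0.006   0.0225 -0.0273]
110 172 [211.  235.2] [20.6 68.8] tool xy [ 0.0058 -0.0225 -0.0273]
135 112 [253.6 239.4] [37.2 41.7] tool xy [ 0.0033  0.0007 -0.0273]
135 127 [252.8 240.2] [42.6 46.1] tool xy [ 0.0028  0.0002 -0.0273]
135 77 [206.4 215.5] [10.1 39.9] tool xy [ 0.0174 -0.0245 -0.0273]
160 110 [253.2 240.4] [38.9 43.9] tool xy [ 0.0027  0.0004 -0.0273]
160 70 [205.  210.1] [ 6.8 37.1] tool xy [ 0.0205 -0.025  -0.0273]
w6 bore expected [251. 281.]
110 56 [204.8 316.8] [ 7.9 26.6] tool xy [-0.0194 -0.0218 -0.0611]
110 51 [298.8 317.5] [ 2.7 32.4] tool xy [-0.0199  0.0219 -0.0611]
110 203 [271.6 289.2] [  4.9 157.1] tool xy [-0.0044  0.009  -0.0611]
110 140 [253.1 270.2] [40.1 53.6] tool xy [ 0.0054  0.0007 -0.0611]
135 52 [204.4 317.6] [ 7.1 24.2] tool xy [-0.0199 -0.022  -0.0611]
135 105 [248.6 264.2] [25.1 44.8] tool xy [ 0.0085 -0.0012 -0.0611]
pin px 185 197 62 78 153
washer 177 219 56 85
pin px 362 398 61 80 560
washer 355 399 56 85
[array([ 0.4837, -0.3811,  0.056 ])]
```

>>> jog_arm(
  deltas=[0.3, -0.2, 0, 0, 0, 0, 0.6, -0.4, 0, 0, 0, 0, 0.9, -0.6, 0, 0, 0, 0, 0.9, -0.75, 0, 0, 0, 0],
)

```text
time: 18.57
tool_pos: [0.4743, -0.3812, 0.0901]
tool_rot: [3.139, -0.004, 0.153]
contact_force: [0.5, -0.4, -3.4]
opening: 0.0437
```

>>> jog_arm(
  deltas=[0.14, 0, -0.15, 0, 0, 0, 0.14, 0, -0.3, 0, 0, 0, 0.14, 0, -0.42, 0, 0, 0, 0.14, 0, -0.42, 0, 0, 0, 0.14, 0, -0.42, 0, 0, 0],
)

```text
time: 18.98
tool_pos: [0.4828, -0.3796, 0.0473]
tool_rot: [-3.14, 0.001, 0.151]
contact_force: [0.3, 0.3, -3.1]
opening: 0.044
```

Run:
```python
from pins import *
s=robot.observe(); print(s['time'],np.round(s['tool_pos'],4),np.round(s['tool_rot'],3),s['opening'],s['contact_force'])
im,P=shot('side','d7.png')
e=proj(P,[.4842,-.380,.057]); print('pin R tip expected',e)
m=gold(im); n,l,st,c=cv2.connectedComponentsWithStats(m)
for i in range(1,n):
    if st[i,4]>8 and 300<c[i][0]<400: print(st[i],c[i])
```

```text
18.9833 [ 0.4828 -0.3796  0.0473] [-3.14e+00  1.00e-03  1.51e-01] 0.04404077992301629 [ 0.2661874   0.30658429 -3.10387518]
pin R tip expected (np.float64(363.58400128734945), np.float64(147.37556588994977))
[360 149   5  13  41] [362.17073171 155.34146341]
[345 170   6  14  51] [347.33333333 176.90196078]
```

>>> jog_arm(
  deltas=[0, -0.005, -0.06, 0, 0, 0, 0, -0.005, -0.12, 0, 0, 0, 0, -0.005, -0.18, 0, 0, 0, 0, -0.005, -0.24, 0, 0, 0, 0, -0.005, -0.24, 0, 0, 0],
)

```text
time: 19.45
tool_pos: [0.4819, -0.381, 0.0226]
tool_rot: [-3.14, 0.002, 0.149]
contact_force: [-0.6, 0.4, -3.7]
opening: 0.0438
```

Run:
```python
from pins import *
s=robot.observe(); print(s['time'],np.round(s['tool_pos'],4),np.round(s['tool_rot'],3),s['opening'],s['contact_force'],s['torque'])
```

```text
19.45 [ 0.4819 -0.381   0.0226] [-3.14e+00  2.00e-03  1.49e-01] 0.043801747214299594 [-0.57391334  0.35608978 -3.65458399] [ 0.04136367  0.01869204 -0.00948997]
```

>>> jog_arm(
  deltas=[0, 0, -0.08, 0, 0, 0, 0, 0, -0.16, 0, 0, 0, 0, 0, -0.24, 0, 0, 0, 0, 0, -0.285, 0, 0, 0, 0, 0, -0.285, 0, 0, 0],
)

```text
time: 19.87
tool_pos: [0.4819, -0.381, -0.0061]
tool_rot: [-3.139, 0.002, 0.149]
contact_force: [0.4, 0.0, -4.1]
opening: 0.0441
```

>>> jog_arm(
  deltas=[0, 0, 0, 0, 0, 0, 0, 0, 0, 0, 0, 0, 0, 0, 0, 0, 0, 0],
)

```text
time: 20.12
tool_pos: [0.4829, -0.382, -0.0039]
tool_rot: [3.141, -0.001, 0.149]
contact_force: [0.0, -0.2, -4.7]
opening: 0.0435
```

>>> jog_arm(
  deltas=[0, 0, -0.03, 0, 0, 0, 0, 0, -0.03, 0, 0, 0, 0, 0, -0.03, 0, 0, 0],
)

```text
time: 20.37
tool_pos: [0.4827, -0.3817, -0.0073]
tool_rot: [3.141, -0.0, 0.149]
contact_force: [-0.3, 1.0, -4.8]
opening: 0.0441
```

>>> jog_arm(
  deltas=[0, 0, 0, 0, 0, 0, 0, 0, 0, 0, 0, 0, 0, 0, 0, 0, 0, 0, 0, 0, 0, 0, 0, 0, 0, 0, 0, 0, 0, 0],
  claw=0.9,
)

```text
time: 20.78
tool_pos: [0.4828, -0.3819, -0.007]
tool_rot: [3.141, -0.0, 0.149]
contact_force: [1.0, -0.6, -0.7]
opening: 0.0725
```

>>> jog_arm(
  deltas=[0, 0, 0, 0, 0, 0, 0, 0, 0, 0, 0, 0, 0, 0, 0, 0, 0, 0],
)

```text
time: 21.03
tool_pos: [0.4826, -0.3817, -0.0073]
tool_rot: [3.141, -0.0, 0.149]
contact_force: [-0.6, -1.1, -1.0]
opening: 0.0824
```

>>> jog_arm(
  deltas=[0, 0, 0.2, 0, 0, 0, 0, 0, 0.4, 0, 0, 0, 0, 0, 0.7, 0, 0, 0, 0, 0, 1, 0, 0, 0, 0, 0, 1, 0, 0, 0],
)

```text
time: 21.45
tool_pos: [0.4853, -0.3842, 0.0991]
tool_rot: [3.133, -0.006, 0.149]
contact_force: [1.5, -0.8, 0.0]
opening: 0.0826
```

>>> jog_arm(
  deltas=[0.15, 0.3, 0, 0, 0, -0.0465, 0.3, 0.6, 0, 0, 0, -0.0465, 0.455, 0.92, 0, 0, 0, -0.0465],
  claw=1,
  newtons=10,
)

```text
time: 21.7
tool_pos: [0.5282, -0.2894, 0.0925]
tool_rot: [3.141, -0.0, 0.074]
contact_force: [1.1, 0.5, -0.1]
opening: 0.0915
```

>>> jog_arm(
  deltas=[0.15, 0.3, 0, 0, 0, -0.0465, 0.3, 0.6, 0, 0, 0, -0.0465, 0.455, 0.92, 0, 0, 0, -0.0465],
)

```text
time: 21.95
tool_pos: [0.574, -0.1964, 0.0924]
tool_rot: [3.141, 0.0, 0.002]
contact_force: [0.3, 0.1, -0.3]
opening: 0.0919
```

>>> jog_arm(
  deltas=[0.15, 0.3, 0, 0, 0, -0.0465, 0.3, 0.6, 0, 0, 0, -0.0465, 0.455, 0.92, 0, 0, 0, -0.0465],
)

```text
time: 22.2
tool_pos: [0.6195, -0.1043, 0.0924]
tool_rot: [3.141, 0.0, -0.07]
contact_force: [0.5, -0.7, 0.3]
opening: 0.0915
```

>>> jog_arm(
  deltas=[0.15, 0.3, 0, 0, 0, -0.0465, 0.3, 0.6, 0, 0, 0, -0.0465, 0.455, 0.92, 0, 0, 0, -0.0465, 0.455, 0.92, 0, 0, 0, -0.0465, 0.455, 0.92, 0, 0, 0, -0.0465],
)

```text
time: 22.62
tool_pos: [0.6648, -0.0117, 0.0919]
tool_rot: [3.141, 0.001, -0.139]
contact_force: [0.3, 0.3, 0.8]
opening: 0.0923
```

Run:
```python
from pins import *
s=robot.observe(); print(s['time'],np.round(s['tool_pos'],4),np.round(s['tool_rot'],3),s['opening'],s['contact_force'],s['qpos'])
W,P=shot('wrist','w8.png'); g=cv2.cvtColor(W,cv2.COLOR_RGB2GRAY)
e=np.round(proj(P,[.6655,-.0125,.0415])).astype(int); print('A expected',e); x0,y0=e-45; gg=g[y0:y0+90,x0:x0+90]
for th in(110,135,160):
    cs,_=cv2.findContours((gg>th).astype(np.uint8),cv2.RETR_LIST,cv2.CHAIN_APPROX_NONE)
    for k in cs:
        if 30<len(k)<200:
            el=cv2.fitEllipse(k); print(th,len(k),np.round(el[1],1),np.round(ray(P,el[0][0]+x0,el[0][1]+y0,.0415),4))
```

```text
22.6167 [ 0.6648 -0.0117  0.0919] [ 3.141e+00  1.000e-03 -1.390e-01] 0.0923169997439823 [0.28370023 0.32830292 0.80694441] [-1.32686498e-01  6.91605847e-01  1.24502119e+00 -1.20718341e-04
  1.20563056e+00  1.57762477e+00]
A expected [254 196]
110 73 [18.2 24.9] [ 0.6316 -0.038   0.0415]
110 72 [25.3 26.3] [ 0.6668 -0.0126  0.0415]
110 96 [32.7 34.5] [ 0.6668 -0.0129  0.0415]
135 64 [16.6 22.3] [ 0.6309 -0.0386  0.0415]
135 76 [26.9 27.5] [ 0.6667 -0.0127  0.0415]
135 93 [31.4 33.8] [ 0.6668 -0.0128  0.0415]
135 185 [ 18.3 165.6] [0.6952 0.0101 0.0415]
160 80 [28.  29.2] [ 0.6666 -0.0127  0.0415]
160 89 [30.6 32.3] [ 0.6667 -0.0128  0.0415]
```

>>> jog_arm(
  deltas=[0.015, -0.01, -0.25, 0, 0, 0, 0.015, -0.01, -0.5, 0, 0, 0, 0.015, -0.01, -0.75, 0, 0, 0, 0.015, -0.01, -0.9, 0, 0, 0, 0.015, -0.01, -0.95, 0, 0, 0],
)

```text
time: 23.08
tool_pos: [0.6635, -0.0163, -0.0056]
tool_rot: [3.141, 0.006, -0.145]
contact_force: [-0.8, -0.2, -0.3]
opening: 0.0921
```

>>> jog_arm(
  deltas=[0, 0, -0.08, 0, 0, 0, 0, 0, -0.16, 0, 0, 0, 0, 0, -0.17, 0, 0, 0, 0, 0, -0.17, 0, 0, 0],
  claw=0.58,
)

```text
time: 23.42
tool_pos: [0.6662, -0.015, -0.0192]
tool_rot: [3.141, -0.0, -0.143]
contact_force: [-0.7, -0.3, 0.5]
opening: 0.0701
```

>>> jog_arm(
  deltas=[0, 0, 0, 0, 0, 0, 0, 0, 0, 0, 0, 0, 0, 0, 0, 0, 0, 0],
)

```text
time: 23.67
tool_pos: [0.6666, -0.0147, -0.0186]
tool_rot: [3.142, -0.001, -0.143]
contact_force: [0.2, -0.1, -0.0]
opening: 0.0542
```

>>> jog_arm(
  deltas=[0, 0, 0, 0, 0, 0, 0, 0, 0, 0, 0, 0, 0, 0, 0, 0, 0, 0, 0, 0, 0, 0, 0, 0, 0, 0, 0, 0, 0, 0],
  claw=0,
  newtons=10,
)

```text
time: 24.08
tool_pos: [0.6665, -0.0142, -0.0189]
tool_rot: [-3.141, -0.001, -0.143]
contact_force: [0.7, 4.6, 4.3]
opening: 0.03
```

>>> jog_arm(
  deltas=[0, 0, 0, 0, 0, 0, 0, 0, 0, 0, 0, 0, 0, 0, 0, 0, 0, 0, 0, 0, 0, 0, 0, 0, 0, 0, 0, 0, 0, 0],
)

```text
time: 24.5
tool_pos: [0.6665, -0.0143, -0.0189]
tool_rot: [-3.141, -0.001, -0.143]
contact_force: [-0.3, 4.1, 5.2]
opening: 0.03
```

A gives 16 mm (opening 30 mm), so A is the soft one and C, already in the tub, must be firm. I'll leave A where it is for now, take C back out and squeeze it properly, then put it on the left pin.

>>> jog_arm(
  deltas=[0, 0, 0, 0, 0, 0, 0, 0, 0, 0, 0, 0, 0, 0, 0, 0, 0, 0, 0, 0, 0, 0, 0, 0, 0, 0, 0, 0, 0, 0],
  claw=1,
)

```text
time: 24.92
tool_pos: [0.6655, -0.0152, -0.02]
tool_rot: [3.141, 0.001, -0.143]
contact_force: [0.7, -0.2, -0.8]
opening: 0.0589
```

>>> jog_arm(
  deltas=[0, 0, 0, 0, 0, 0, 0, 0, 0, 0, 0, 0, 0, 0, 0, 0, 0, 0, 0, 0, 0, 0, 0, 0],
)

```text
time: 25.25
tool_pos: [0.666, -0.0148, -0.0195]
tool_rot: [3.141, 0.0, -0.143]
contact_force: [0.4, 0.4, -0.2]
opening: 0.0855
```

>>> jog_arm(
  deltas=[0, 0, 0.2, 0, 0, 0, 0, 0, 0.5, 0, 0, 0, 0, 0, 0.8, 0, 0, 0, 0, 0, 1, 0, 0, 0, 0, 0, 1, 0, 0, 0],
)

```text
time: 25.67
tool_pos: [0.6692, -0.0151, 0.0863]
tool_rot: [3.142, -0.009, -0.143]
contact_force: [0.3, -0.2, 1.5]
opening: 0.091
```

>>> jog_arm(
  deltas=[-0.12, 0.28, 0.2, 0, 0, 0.01, -0.24, 0.56, 0.2, 0, 0, 0.01, -0.34, 0.845, 0.2, 0, 0, 0.01],
)

```text
time: 25.92
tool_pos: [0.6318, 0.0701, 0.1011]
tool_rot: [-3.142, -0.001, -0.129]
contact_force: [0.7, -0.2, -0.2]
opening: 0.092
```

>>> jog_arm(
  deltas=[-0.12, 0.28, 0, 0, 0, 0.01, -0.24, 0.56, 0, 0, 0, 0.01, -0.34, 0.845, 0, 0, 0, 0.01],
)

```text
time: 26.17
tool_pos: [0.5968, 0.1554, 0.0999]
tool_rot: [3.141, 0.001, -0.112]
contact_force: [0.6, 0.2, -0.2]
opening: 0.0915
```

>>> jog_arm(
  deltas=[-0.12, 0.28, 0, 0, 0, 0.01, -0.24, 0.56, 0, 0, 0, 0.01, -0.34, 0.845, 0, 0, 0, 0.01],
)

```text
time: 26.42
tool_pos: [0.5628, 0.2399, 0.0999]
tool_rot: [3.141, 0.001, -0.096]
contact_force: [0.4, -0.1, 0.4]
opening: 0.0919
```

>>> jog_arm(
  deltas=[-0.12, 0.28, 0, 0, 0, 0.01, -0.24, 0.56, 0, 0, 0, 0.01, -0.34, 0.845, 0, 0, 0, 0.01, -0.34, 0.845, 0, 0, 0, 0.01, -0.34, 0.845, 0, 0, 0, 0.01],
)

```text
time: 26.83
tool_pos: [0.5291, 0.3245, 0.0999]
tool_rot: [3.141, 0.001, -0.077]
contact_force: [-0.3, 0.1, 0.1]
opening: 0.092
```

Run:
```python
from pins import *
s=robot.observe(); print(s['time'],np.round(s['tool_pos'],4),np.round(s['tool_rot'],3),s['opening'],s['contact_force'])
W,P=shot('wrist','w9.png'); g=cv2.cvtColor(W,cv2.COLOR_RGB2GRAY)
e=np.round(proj(P,[.532,.324,.0455])).astype(int); print('C expected',e); x0,y0=e-45; gg=g[y0:y0+90,x0:x0+90]
for th in(110,135,160):
    cs,_=cv2.findContours((gg>th).astype(np.uint8),cv2.RETR_LIST,cv2.CHAIN_APPROX_NONE)
    for k in cs:
        if 40<len(k)<150:
            el=cv2.fitEllipse(k); print(th,len(k),np.round(el[1],1),np.round(ray(P,el[0][0]+x0,el[0][1]+y0,.0455),4))
m=(W.max(2)<60).astype(np.uint8); m[236:]=0
cs,_=cv2.findContours(m,cv2.RETR_EXTERNAL,cv2.CHAIN_APPROX_NONE)
for k in cs:
    if cv2.contourArea(k)>1000: 
        pts=np.array([ray(P,a,b,.042)[:2] for a,b in k[:,0]],np.float32); print(cv2.boundingRect(k),cv2.minAreaRect(pts))
```

```text
26.8333 [0.5291 0.3245 0.0999] [ 3.141e+00  1.000e-03 -7.700e-02] 0.09197393648024706 [-0.26823023  0.11678572  0.08265961]
C expected [253 192]
110 67 [17.6 21.8] [0.4982 0.2964 0.0455]
110 81 [21.  24.2] [0.5327 0.3241 0.0455]
110 99 [33.3 35.2] [0.5316 0.3235 0.0455]
135 71 [24.5 26. ] [0.5316 0.324  0.0455]
135 95 [32.5 34.4] [0.5317 0.3234 0.0455]
160 74 [25.3 27. ] [0.5315 0.3239 0.0455]
160 93 [31.6 33.5] [0.5315 0.3235 0.0455]
```

>>> jog_arm(
  deltas=[0.022, -0.008, -0.25, 0, 0, 0, 0.022, -0.008, -0.5, 0, 0, 0, 0.022, -0.008, -0.75, 0, 0, 0, 0.022, -0.008, -0.95, 0, 0, 0, 0.022, -0.008, -0.98, 0, 0, 0],
)

```text
time: 27.3
tool_pos: [0.5305, 0.3196, -0.0015]
tool_rot: [3.138, 0.006, -0.082]
contact_force: [-0.4, -1.6, -1.1]
opening: 0.0917
```

>>> jog_arm(
  deltas=[0, 0, -0.08, 0, 0, 0, 0, 0, -0.16, 0, 0, 0, 0, 0, -0.17, 0, 0, 0, 0, 0, -0.17, 0, 0, 0],
  claw=0.58,
)

```text
time: 27.63
tool_pos: [0.5327, 0.3223, -0.014]
tool_rot: [-3.142, -0.0, -0.08]
contact_force: [-0.1, -0.6, 0.2]
opening: 0.0697
```

>>> jog_arm(
  deltas=[0, 0, 0, 0, 0, 0, 0, 0, 0, 0, 0, 0, 0, 0, 0, 0, 0, 0],
)

```text
time: 27.88
tool_pos: [0.5327, 0.3227, -0.0136]
tool_rot: [-3.141, -0.001, -0.08]
contact_force: [0.3, 0.5, 0.3]
opening: 0.054
```

>>> jog_arm(
  deltas=[0, 0, 0, 0, 0, 0, 0, 0, 0, 0, 0, 0, 0, 0, 0, 0, 0, 0, 0, 0, 0, 0, 0, 0, 0, 0, 0, 0, 0, 0],
  claw=0,
  newtons=10,
)

```text
time: 28.3
tool_pos: [0.5326, 0.3228, -0.0139]
tool_rot: [-3.141, -0.001, -0.08]
contact_force: [-0.9, 0.5, 4.3]
opening: 0.0444
```

>>> jog_arm(
  deltas=[0, 0, 0, 0, 0, 0, 0, 0, 0, 0, 0, 0, 0, 0, 0, 0, 0, 0, 0, 0, 0, 0, 0, 0, 0, 0, 0, 0, 0, 0],
)

```text
time: 28.72
tool_pos: [0.5326, 0.3227, -0.0139]
tool_rot: [-3.141, -0.001, -0.08]
contact_force: [-1.0, 0.9, 5.6]
opening: 0.0442
```

C gives 1.7 mm (44.3 mm), so it is firm, as deduced. I'll carry it to the left pin.

>>> jog_arm(
  deltas=[0, 0, 0.1, 0, 0, 0, 0, 0, 0.3, 0, 0, 0, 0, 0, 0.6, 0, 0, 0, 0, 0, 1, 0, 0, 0, 0, 0, 1, 0, 0, 0],
  newtons=12,
)

```text
time: 29.13
tool_pos: [0.536, 0.324, 0.0932]
tool_rot: [-3.136, -0.01, -0.08]
contact_force: [2.8, 1.5, -1.7]
opening: 0.044
```

>>> jog_arm(
  deltas=[-0.03, -0.22, 0.1, 0, 0, 0.024, -0.06, -0.46, 0.1, 0, 0, 0.024, -0.09, -0.7, 0.1, 0, 0, 0.024, -0.11, -0.95, 0.1, 0, 0, 0.024],
)

```text
time: 29.47
tool_pos: [0.5202, 0.2264, 0.0952]
tool_rot: [3.141, 0.001, -0.041]
contact_force: [1.1, -0.6, -3.6]
opening: 0.044
```

>>> jog_arm(
  deltas=[-0.03, -0.25, 0, 0, 0, 0.024, -0.06, -0.5, 0, 0, 0, 0.024, -0.09, -0.75, 0, 0, 0, 0.024, -0.11, -0.95, 0, 0, 0, 0.024],
)

```text
time: 29.8
tool_pos: [0.5092, 0.1306, 0.0951]
tool_rot: [3.141, 0.002, -0.005]
contact_force: [1.0, 0.0, -3.1]
opening: 0.0437
```

>>> jog_arm(
  deltas=[-0.03, -0.25, 0, 0, 0, 0.024, -0.06, -0.5, 0, 0, 0, 0.024, -0.09, -0.75, 0, 0, 0, 0.024, -0.11, -0.95, 0, 0, 0, 0.024],
)

```text
time: 30.13
tool_pos: [0.4982, 0.0358, 0.0952]
tool_rot: [3.141, 0.002, 0.033]
contact_force: [0.3, -0.5, -2.4]
opening: 0.0437
```

>>> jog_arm(
  deltas=[-0.03, -0.25, 0, 0, 0, 0.024, -0.06, -0.5, 0, 0, 0, 0.024, -0.09, -0.75, 0, 0, 0, 0.024, -0.11, -0.95, 0, 0, 0, 0.024],
)

```text
time: 30.47
tool_pos: [0.4873, -0.0591, 0.0952]
tool_rot: [3.141, 0.002, 0.07]
contact_force: [0.5, -0.7, -3.4]
opening: 0.0435
```

>>> jog_arm(
  deltas=[-0.03, -0.25, 0, 0, 0, 0.025, -0.06, -0.5, 0, 0, 0, 0.025, -0.09, -0.75, 0, 0, 0, 0.025, -0.11, -0.95, 0, 0, 0, 0.025],
)

```text
time: 30.8
tool_pos: [0.4763, -0.1541, 0.0952]
tool_rot: [-3.141, 0.001, 0.11]
contact_force: [0.9, -0.0, -2.6]
opening: 0.0438
```

>>> jog_arm(
  deltas=[-0.03, -0.25, 0, 0, 0, 0.025, -0.06, -0.5, 0, 0, 0, 0.025, -0.09, -0.75, 0, 0, 0, 0.025, -0.11, -0.98, 0, 0, 0, 0.025, -0.11, -0.98, 0, 0, 0, 0.025],
)

```text
time: 31.22
tool_pos: [0.4657, -0.2545, 0.0953]
tool_rot: [3.14, 0.0, 0.146]
contact_force: [-0.0, -0.8, -3.3]
opening: 0.0437
```

>>> jog_arm(
  deltas=[0, 0, 0, 0, 0, 0, 0, 0, 0, 0, 0, 0],
)

```text
time: 31.38
tool_pos: [0.4657, -0.2498, 0.0951]
tool_rot: [-3.14, 0.001, 0.149]
contact_force: [-0.5, -0.2, -2.9]
opening: 0.0438
```

>>> jog_arm(
  deltas=[0, -0.016, -0.16, 0, 0, 0, 0, -0.016, -0.32, 0, 0, 0, 0, -0.016, -0.46, 0, 0, 0, 0, -0.016, -0.46, 0, 0, 0, 0, -0.016, -0.46, 0, 0, 0],
)

```text
time: 31.8
tool_pos: [0.4659, -0.2508, 0.0492]
tool_rot: [-3.14, 0.002, 0.151]
contact_force: [-0.9, -0.6, -2.9]
opening: 0.0437
```

Run:
```python
from pins import *
s=robot.observe(); print(s['time'],np.round(s['tool_pos'],4),np.round(s['tool_rot'],3),s['opening'],s['contact_force'])
```

```text
31.8 [ 0.4659 -0.2508  0.0492] [-3.14e+00  2.00e-03  1.51e-01] 0.04366239965678193 [-0.87696278 -0.56582873 -2.92873361]
```

>>> jog_arm(
  deltas=[0, -0.005, -0.06, 0, 0, 0, 0, -0.005, -0.12, 0, 0, 0, 0, -0.005, -0.18, 0, 0, 0, 0, -0.005, -0.26, 0, 0, 0, 0, -0.005, -0.26, 0, 0, 0],
)

```text
time: 32.22
tool_pos: [0.4654, -0.252, 0.0221]
tool_rot: [-3.14, 0.002, 0.149]
contact_force: [-0.9, -0.2, -3.3]
opening: 0.0438
```

Run:
```python
from pins import *
s=robot.observe(); print(s['time'],np.round(s['tool_pos'],4),np.round(s['tool_rot'],3),s['opening'],s['contact_force'])
```

```text
32.2167 [ 0.4654 -0.252   0.0221] [-3.14e+00  2.00e-03  1.49e-01] 0.043840749483104624 [-0.89262922 -0.1698706  -3.3287906 ]
```

>>> jog_arm(
  deltas=[0, 0, -0.08, 0, 0, 0, 0, 0, -0.16, 0, 0, 0, 0, 0, -0.23, 0, 0, 0, 0, 0, -0.28, 0, 0, 0, 0, 0, -0.29, 0, 0, 0],
)

```text
time: 32.63
tool_pos: [0.466, -0.2525, -0.0061]
tool_rot: [-3.141, 0.001, 0.149]
contact_force: [-2.6, 0.4, 1.3]
opening: 0.0438
```

>>> jog_arm(
  deltas=[0, 0, 0, 0, 0, 0, 0, 0, 0, 0, 0, 0, 0, 0, 0, 0, 0, 0],
)

```text
time: 32.88
tool_pos: [0.4665, -0.2527, -0.0052]
tool_rot: [3.141, -0.0, 0.149]
contact_force: [1.0, -0.1, -4.1]
opening: 0.0434
```

>>> jog_arm(
  deltas=[0, 0, 0, 0, 0, 0, 0, 0, 0, 0, 0, 0, 0, 0, 0, 0, 0, 0, 0, 0, 0, 0, 0, 0, 0, 0, 0, 0, 0, 0],
  claw=0.9,
)

```text
time: 33.3
tool_pos: [0.4665, -0.2528, -0.0051]
tool_rot: [3.141, -0.0, 0.149]
contact_force: [0.2, -0.1, -0.4]
opening: 0.0724
```

>>> jog_arm(
  deltas=[0, 0, 0, 0, 0, 0, 0, 0, 0, 0, 0, 0, 0, 0, 0, 0, 0, 0],
)

```text
time: 33.55
tool_pos: [0.4664, -0.2526, -0.0053]
tool_rot: [3.141, -0.0, 0.149]
contact_force: [-1.0, -0.2, 1.1]
opening: 0.0824
```

>>> jog_arm(
  deltas=[0, 0, 0.2, 0, 0, 0, 0, 0, 0.4, 0, 0, 0, 0, 0, 0.7, 0, 0, 0, 0, 0, 1, 0, 0, 0, 0, 0, 1, 0, 0, 0],
)

```text
time: 33.97
tool_pos: [0.4692, -0.2546, 0.1002]
tool_rot: [3.134, -0.007, 0.149]
contact_force: [1.0, -0.5, -0.5]
opening: 0.0823
```

Both firm mounts are released on the pins. Now back to the soft mount A.

>>> jog_arm(
  deltas=[0.2, 0.25, 0, 0, 0, -0.062, 0.4, 0.5, 0, 0, 0, -0.062, 0.667, 0.794, 0, 0, 0, -0.062],
  claw=1,
  newtons=10,
)

```text
time: 34.22
tool_pos: [0.5328, -0.1732, 0.0947]
tool_rot: [3.141, 0.0, 0.049]
contact_force: [1.4, -1.2, -0.5]
opening: 0.0914
```

>>> jog_arm(
  deltas=[0.2, 0.25, 0, 0, 0, -0.062, 0.4, 0.5, 0, 0, 0, -0.062, 0.667, 0.794, 0, 0, 0, -0.062],
)

```text
time: 34.47
tool_pos: [0.5997, -0.0929, 0.0942]
tool_rot: [3.141, 0.001, -0.047]
contact_force: [0.9, -1.4, -0.0]
opening: 0.0915
```

>>> jog_arm(
  deltas=[0.2, 0.25, 0, 0, 0, -0.062, 0.4, 0.5, 0, 0, 0, -0.062, 0.667, 0.794, 0, 0, 0, -0.062, 0.667, 0.794, 0, 0, 0, -0.062, 0.667, 0.794, 0, 0, 0, -0.062],
)

```text
time: 34.88
tool_pos: [0.6668, -0.0125, 0.0934]
tool_rot: [3.142, 0.001, -0.14]
contact_force: [-0.6, -0.7, 0.7]
opening: 0.0918
```

>>> jog_arm(
  deltas=[0, 0, -0.3, 0, 0, 0, 0, 0, -0.6, 0, 0, 0, 0, 0, -0.85, 0, 0, 0, 0, 0, -0.95, 0, 0, 0, 0, 0, -0.95, 0, 0, 0],
)

```text
time: 35.3
tool_pos: [0.6638, -0.0152, -0.0034]
tool_rot: [3.141, 0.006, -0.144]
contact_force: [-1.1, 0.7, 0.2]
opening: 0.0919
```

Run:
```python
from pins import *
s=robot.observe(); print(s['time'],np.round(s['tool_pos'],4),np.round(s['tool_rot'],3),s['opening'],s['contact_force'])
```

```text
35.3 [ 0.6638 -0.0152 -0.0034] [ 3.141  0.006 -0.144] 0.0919155321592339 [-1.13616614  0.67550051  0.19732921]
```

>>> jog_arm(
  deltas=[0, 0, -0.1, 0, 0, 0, 0, 0, -0.19, 0, 0, 0, 0, 0, -0.19, 0, 0, 0, 0, 0, -0.19, 0, 0, 0],
  claw=0.58,
)

```text
time: 35.63
tool_pos: [0.6665, -0.0145, -0.019]
tool_rot: [3.141, -0.0, -0.143]
contact_force: [-0.1, 0.1, 0.5]
opening: 0.0696
```

>>> jog_arm(
  deltas=[0, 0, 0, 0, 0, 0, 0, 0, 0, 0, 0, 0, 0, 0, 0, 0, 0, 0],
)

```text
time: 35.88
tool_pos: [0.6669, -0.0144, -0.0186]
tool_rot: [3.142, -0.001, -0.143]
contact_force: [-0.5, 0.5, 0.3]
opening: 0.0541
```

>>> jog_arm(
  deltas=[0, 0, 0, 0, 0, 0, 0, 0, 0, 0, 0, 0, 0, 0, 0, 0, 0, 0, 0, 0, 0, 0, 0, 0, 0, 0, 0, 0, 0, 0],
  claw=0,
  newtons=10,
)

```text
time: 36.3
tool_pos: [0.6667, -0.014, -0.019]
tool_rot: [-3.141, -0.001, -0.143]
contact_force: [-0.3, 1.2, 2.4]
opening: 0.0301
```

>>> jog_arm(
  deltas=[0, 0, 0, 0, 0, 0, 0, 0, 0, 0, 0, 0, 0, 0, 0, 0, 0, 0],
)

```text
time: 36.55
tool_pos: [0.6667, -0.0141, -0.019]
tool_rot: [-3.141, -0.001, -0.143]
contact_force: [-0.2, 3.5, 4.7]
opening: 0.0303
```

>>> jog_arm(
  deltas=[0, 0, 0.1, 0, 0, 0, 0, 0, 0.3, 0, 0, 0, 0, 0, 0.6, 0, 0, 0, 0, 0, 1, 0, 0, 0, 0, 0, 1, 0, 0, 0],
)

```text
time: 36.97
tool_pos: [0.6705, -0.0154, 0.0889]
tool_rot: [3.141, -0.012, -0.143]
contact_force: [2.1, -0.4, -0.9]
opening: 0.0298
```

Run:
```python
from pins import *
s=robot.observe(); print(s['time'],np.round(s['tool_pos'],4),np.round(s['tool_rot'],3),s['opening'],s['contact_force'])
```

```text
36.9667 [ 0.6705 -0.0154  0.0889] [ 3.141 -0.012 -0.143] 0.029840551272635324 [ 2.12278362 -0.44446069 -0.91012004]
```

>>> jog_arm(
  deltas=[-0.08, 0.2, 0.15, 0, 0, 0.01, -0.16, 0.4, 0.15, 0, 0, 0.01, -0.25, 0.62, 0.15, 0, 0, 0.01, -0.34, 0.845, 0.15, 0, 0, 0.01],
)

```text
time: 37.3
tool_pos: [0.6315, 0.0701, 0.0953]
tool_rot: [3.141, 0.001, -0.128]
contact_force: [0.4, -0.5, -2.7]
opening: 0.03
```

>>> jog_arm(
  deltas=[-0.08, 0.2, 0, 0, 0, 0.01, -0.16, 0.4, 0, 0, 0, 0.01, -0.25, 0.62, 0, 0, 0, 0.01, -0.34, 0.845, 0, 0, 0, 0.01],
)

```text
time: 37.63
tool_pos: [0.5974, 0.1548, 0.095]
tool_rot: [3.14, 0.002, -0.112]
contact_force: [-0.8, 0.8, -3.1]
opening: 0.03
```

>>> jog_arm(
  deltas=[-0.08, 0.2, 0, 0, 0, 0.01, -0.16, 0.4, 0, 0, 0, 0.01, -0.25, 0.62, 0, 0, 0, 0.01, -0.34, 0.845, 0, 0, 0, 0.01],
)

```text
time: 37.97
tool_pos: [0.5635, 0.2393, 0.095]
tool_rot: [3.14, 0.001, -0.096]
contact_force: [-0.2, 0.2, -3.9]
opening: 0.0301
```

>>> jog_arm(
  deltas=[-0.08, 0.2, 0, 0, 0, 0.01, -0.16, 0.4, 0, 0, 0, 0.01, -0.25, 0.62, 0, 0, 0, 0.01, -0.34, 0.845, 0, 0, 0, 0.01, -0.34, 0.845, 0, 0, 0, 0.01],
)

```text
time: 38.38
tool_pos: [0.528, 0.3269, 0.095]
tool_rot: [-3.141, 0.002, -0.077]
contact_force: [-0.9, -0.3, -3.4]
opening: 0.0302
```

>>> jog_arm(
  deltas=[0, 0, 0, 0, 0, 0, 0, 0, 0, 0, 0, 0, 0, 0, 0, 0, 0, 0],
)

```text
time: 38.63
tool_pos: [0.5307, 0.3224, 0.0953]
tool_rot: [3.141, 0.0, -0.081]
contact_force: [-0.7, -0.8, -3.1]
opening: 0.03
```

Run:
```python
from pins import *
s=robot.observe(); print(s['time'],np.round(s['tool_pos'],4),np.round(s['tool_rot'],3),s['opening'],s['contact_force'])
```

```text
38.6333 [0.5307 0.3224 0.0953] [ 3.141  0.    -0.081] 0.02999488812036214 [-0.70661816 -0.79917184 -3.05937427]
```

>>> jog_arm(
  deltas=[0, 0, -0.2, 0, 0, 0, 0, 0, -0.4, 0, 0, 0, 0, 0, -0.6, 0, 0, 0, 0, 0, -0.8, 0, 0, 0, 0, 0, -0.9, 0, 0, 0],
)

```text
time: 39.05
tool_pos: [0.5297, 0.3217, 0.0031]
tool_rot: [3.139, 0.003, -0.082]
contact_force: [-0.2, -1.6, -3.2]
opening: 0.0304
```

>>> jog_arm(
  deltas=[0, 0, -0.08, 0, 0, 0, 0, 0, -0.16, 0, 0, 0, 0, 0, -0.16, 0, 0, 0, 0, 0, -0.16, 0, 0, 0],
)

```text
time: 39.38
tool_pos: [0.5308, 0.3235, -0.01]
tool_rot: [-3.141, -0.0, -0.08]
contact_force: [0.1, -0.2, -3.5]
opening: 0.03
```

>>> jog_arm(
  deltas=[0, 0, 0, 0, 0, 0, 0, 0, 0, 0, 0, 0, 0, 0, 0, 0, 0, 0, 0, 0, 0, 0, 0, 0, 0, 0, 0, 0, 0, 0],
  claw=0.9,
)

```text
time: 39.8
tool_pos: [0.531, 0.3239, -0.0095]
tool_rot: [-3.141, -0.002, -0.08]
contact_force: [-0.2, 0.5, 0.4]
opening: 0.0588
```

>>> jog_arm(
  deltas=[0, 0, 0, 0, 0, 0, 0, 0, 0, 0, 0, 0, 0, 0, 0, 0, 0, 0, 0, 0, 0, 0, 0, 0],
)

```text
time: 40.13
tool_pos: [0.5305, 0.3236, -0.0103]
tool_rot: [3.142, -0.0, -0.08]
contact_force: [-0.2, -0.2, -0.2]
opening: 0.0813
```

>>> jog_arm(
  deltas=[0, 0, 0.2, 0, 0, 0, 0, 0, 0.4, 0, 0, 0, 0, 0, 0.7, 0, 0, 0, 0, 0, 1, 0, 0, 0, 0, 0, 1, 0, 0, 0],
)

```text
time: 40.55
tool_pos: [0.5338, 0.3252, 0.0961]
tool_rot: [-3.136, -0.01, -0.08]
contact_force: [1.5, 0.4, 1.0]
opening: 0.0828
```

>>> jog_arm(
  deltas=[0, -0.2, 0.4, 0, 0, 0, 0, -0.5, 0.8, 0, 0, 0, 0, -0.8, 1, 0, 0, 0, 0, -1, 1, 0, 0, 0],
)

```text
time: 40.88
tool_pos: [0.5327, 0.2227, 0.1949]
tool_rot: [-3.139, -0.009, -0.08]
contact_force: [0.4, 0.1, 0.2]
opening: 0.0826
```

>>> jog_arm(
  deltas=[-0.3, -0.3, 0, 0, 0, 0, -0.6, -0.6, 0, 0, 0, 0, -0.8, -0.9, 0, 0, 0, 0, -0.8, -0.9, 0, 0, 0, 0],
)

```text
time: 41.22
tool_pos: [0.446, 0.1299, 0.1892]
tool_rot: [3.139, 0.004, -0.082]
contact_force: [1.6, 0.4, -0.2]
opening: 0.0827
```

Run:
```python
from pins import *
s=robot.observe(); print(s['time'],np.round(s['tool_pos'],4),s['contact_force'])
a,P=shot('scene','s9.png'); b,Q=shot('side','d9.png')
u=lambda im,x,y,w,h:cv2.resize(im[y:y+h,x:x+w],(400,300),interpolation=cv2.INTER_CUBIC)
cv2.imwrite('pics/fin.png',np.vstack([np.hstack([u(a,150,120,120,90),u(b,305,130,100,75)]),np.hstack([cv2.resize(a,(400,300)),cv2.resize(b,(400,300))])])[:,:,::-1])
```

```text
41.2167 [0.446  0.1299 0.1892] [ 1.64241197  0.38821587 -0.18897138]
```

View pics/fin.png

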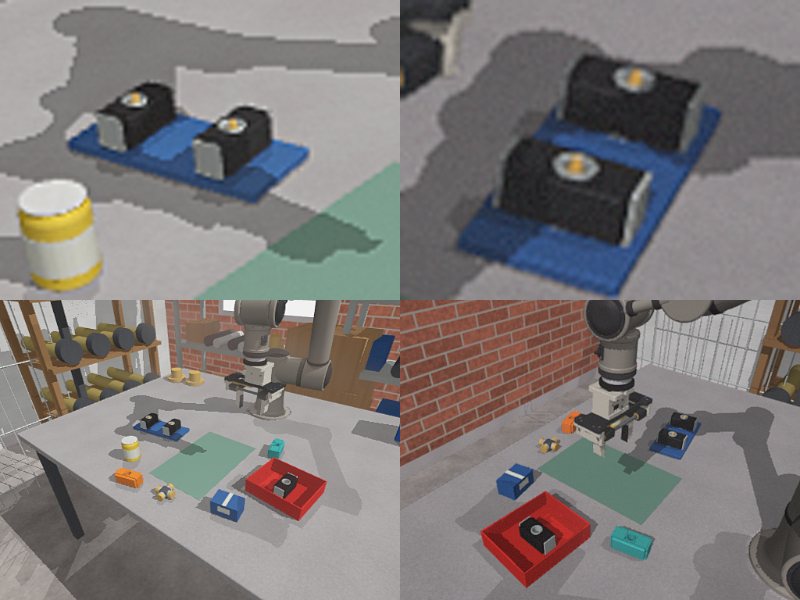

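The picture shows both mounts on the pins, flat on the board, with the pin tips showing in the bores at (135,98), (232,125), (635,77) and (577,165). The third mount stands in the tub, the bystanders are in place and the gripper is clear of everything.

>>> jog_arm(
  deltas=[0, 0, 0, 0, 0, 0, 0, 0, 0, 0, 0, 0, 0, 0, 0, 0, 0, 0, 0, 0, 0, 0, 0, 0, 0, 0, 0, 0, 0, 0],
)

```text
time: 41.73
tool_pos: [0.4506, 0.1341, 0.1894]
tool_rot: [3.141, 0.0, -0.079]
contact_force: [0.1, 0.5, -0.1]
opening: 0.0828
```

```bash
python3 -c "
from h import *
s=robot.observe(); print(s['time'],s['contact_force'],np.abs(s['qvel']).max())
print(robot.hand_in())"
```

```text
41.7333 [ 0.10082195  0.51819761 -0.0989336 ] 0.005965258217040071
the job is handed in; nothing more can be done
None
```

I handed the job in at 41.7 s of the 72 s. The soft mount is in the red tub and the two firm mounts are on the pins. The hand-in reported no verdict.

| Mount (place on the mat) | Opening at 10 N | Give | Where it went |
|---|---|---|---|
| Farthest from the robot | 30 mm | 16 mm, soft | Scrap tub, carried by its rubber sides at 30 mm |
| Middle | 44.5 mm | 1.5 mm, firm | Right pin |
| Nearest the robot | 44.3 mm | 1.7 mm, firm | Left pin |

**Tool height was wrong:** the real fingertips sat about 35 mm higher than the stated tool geometry says. My first two squeezes, on the nearest and middle mounts, therefore gripped only the protruding steel sleeve (about 26 mm on both), not the rubber.

**Wrong move, put right:** because of that I first carried the nearest mount, which is firm, into the tub. I found the height error in the camera images, lowered later grasps by about 35 mm and squeezed all three again. I then took that mount back out and put it on its pin.

**Last checks:** the final pictures show both firm mounts flat on the board with the pin tips in their bores, and the soft one standing in the tub. The bystanders look unmoved, the gripper was clear, and the wrist force was about 0.5 N. I judged the seating by eye from the pictures, plus the release heights and forces, and did not measure it separately.

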